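# Change the ore section in the clamp fixture and clear the rejects

### The job

The red ore section held in the clamp fixture has been rejected: lift the orange toggle handle right up, take that section out of the nest and drop it into the wire basket. Then set the blue section squarely in the emptied nest, polished face up, and only then push the handle all the way down over centre so that the pad holds the section; every other red section lying on the bench must end up in the basket as well, at any time. Leave the green section, the amber jar and the brush where they are.

Things in the scene. Friction and masses are not known exactly. Their poses are not given: they have to be found in the camera images.
- reject0: a resin-mounted ore section, a solid block 32 (its x) x 42 (its y) x 28 mm tall (its z), origin at the centre of its underside, about 70 g; red resin, with a dark speckled polished ore face on top (+z). At the start it is clamped in the fixture's nest, its sides parallel to the nest's.
- reject1: a resin-mounted ore section, a solid block 32 (its x) x 42 (its y) x 28 mm tall (its z), origin at the centre of its underside, about 70 g; red resin, with a dark speckled polished ore face on top (+z). Lies face up on the bench at the start; three or four of reject1 to reject4 are present.
- reject2: a resin-mounted ore section, a solid block 32 (its x) x 42 (its y) x 28 mm tall (its z), origin at the centre of its underside, about 70 g; red resin, with a dark speckled polished ore face on top (+z). Lies face up on the bench at the start; three or four of reject1 to reject4 are present.
- reject3: a resin-mounted ore section, a solid block 32 (its x) x 42 (its y) x 28 mm tall (its z), origin at the centre of its underside, about 70 g; red resin, with a dark speckled polished ore face on top (+z). Lies face up on the bench at the start; three or four of reject1 to reject4 are present.
- reject4: a resin-mounted ore section, a solid block 32 (its x) x 42 (its y) x 28 mm tall (its z), origin at the centre of its underside, about 70 g; red resin, with a dark speckled polished ore face on top (+z). Lies face up on the bench at the start; three or four of reject1 to reject4 are present.
- new_block: a resin-mounted ore section, a solid block 32 (its x) x 42 (its y) x 28 mm tall (its z), origin at the centre of its underside, about 70 g; blue resin, with a dark speckled polished ore face on top (+z). The section to be clamped; lies face up on the bench at the start.
- basket: wire reject basket, fixed to the bench, outside 190 (its x) x 160 (its y) x 60 mm tall, walls 5 mm, floor 4 mm thick, open at the top; origin at the centre of its underside, z up.
- fixture: bolted-down fixture; origin on the bench under the nest's centre, z up. Aluminium base plate 90 (x) x 240 mm (y), 12 mm thick, from y = -35 to +205 mm. The toggle clamp stands on the nest's +y side, from y = 100 mm on; raised, its upright holding arm and pad stay beyond y = 80 mm and reach 185 mm above the bench.
- nest (a point): centre of the nest's floor, 12 mm above the bench, fixture axes. The nest is a shallow rectangular pocket, 37 (x) x 47 mm (y), inside lips 5 mm high and 6 mm thick; a section fits with its own x and y along the nest's x and y (either way round) with 2.5 mm play on each side.
- handle_pivot (a point): hinge axis of the orange toggle handle, 51 mm above the bench and 177 mm from the nest centre along the nest's +y; fixture axes. The hinge axis is x.
- handle_grip (a point): point on the axis of the handle's orange sleeve, 90 mm from the pivot. The sleeve is round, 16 mm thick, and runs from 50 to 120 mm from the pivot; it can be pinched along the nest's x (and turns between the fingers) or pushed from above. It moves freely with 1 to 5 N; the last 0.2 rad over centre, down or up, takes up to about 10 N when a section is in the nest.
- handle (a joint): handle angle above level, rad: 0 = down at its stop (level, pointing away from the nest along +y; clamped, as at the start), 1.25 = fully open at its upper stop (pointing up and along +y). Raising it swings the holding arm up off the nest, past upright. It stays put fully open; let go below about 0.9 it can fall part shut. Dead centre is at 0.08: below it the clamp locks and is drawn to its stop.
- pad: black rubber pad, 18 mm across, 12 mm long, at the end of the holding arm on a spring of 1.2 N/mm (10 mm travel); origin at the centre of its pressing face. With the handle down it presses on the middle of the section's top with about 6 N.
- accepted: a resin-mounted ore section, a solid block 32 (its x) x 42 (its y) x 28 mm tall (its z), origin at the centre of its underside, about 70 g; green resin, with a dark speckled polished ore face on top (+z). An accepted section, to be left alone.
- jar: closed amber glass jar, 52 mm across, 75 mm tall, origin at the centre of its underside; to be left alone.
- brush: small bench brush lying down, 160 mm long along its x; to be left alone.

How it is judged (in metres and radians):
On the way, in this order (a step that is already met when the one before it is completed fails the run):
1. the clamp handle has been raised (value of joint handle above 0.9 rad), for 0.1 s.
2. the rejected section from the nest lies in the basket (x of reject0 in the frame of basket between -0.092 and 0.092 m and y of reject0 in the frame of basket between -0.077 and 0.077 m and z of reject0 in the frame of basket between -0.005 and 0.065 m and linear speed of reject0 below 0.05 m/s), for 0.2 s.
3. the blue section sits in the nest, face up, with the clamp still open (horizontal distance between new_block and nest below 0.006 m and z of new_block in the frame of nest below 0.003 m and angle between new_block's own z axis and vertical below 0.08 rad and angle between the y axis of new_block and the y axis of nest, either way round below 0.2 rad and value of joint handle above 0.5 rad), for 0.2 s.
4. the handle is down over centre and the pad presses on the blue section (horizontal distance between new_block and nest below 0.006 m and z of new_block in the frame of nest below 0.003 m and angle between new_block's own z axis and vertical below 0.08 rad and angle between the y axis of new_block and the y axis of nest, either way round below 0.2 rad and value of joint handle below 0.05 rad and contact force between pad and new_block above 3 N), for 0.2 s.
At the end, for the whole second after the job is handed in: The blue section lies flat, face up in the nest (within 6 mm and 0.2 rad of square), the handle is within 0.05 rad of its stop and the pad presses on the section with more than 3 N; every red section rests inside the basket; green section, jar and brush are within 30 mm of where they began (all of step 2 and all of step 4 and x of reject1 in the frame of basket between -0.092 and 0.092 m and y of reject1 in the frame of basket between -0.077 and 0.077 m and z of reject1 in the frame of basket between -0.005 and 0.065 m and linear speed of each of reject1, reject2, reject3, reject4 below 0.05 m/s and x of reject2 in the frame of basket between -0.092 and 0.092 m and y of reject2 in the frame of basket between -0.077 and 0.077 m and z of reject2 in the frame of basket between -0.005 and 0.065 m and x of reject3 in the frame of basket between -0.092 and 0.092 m and y of reject3 in the frame of basket between -0.077 and 0.077 m and z of reject3 in the frame of basket between -0.005 and 0.065 m and x of reject4 in the frame of basket between -0.092 and 0.092 m and y of reject4 in the frame of basket between -0.077 and 0.077 m and z of reject4 in the frame of basket between -0.005 and 0.065 m and distance of each of accepted, jar, brush from where it was at the start of the episode below 0.03 m); the robot touches nothing.
It fails at once if the green accepted section is disturbed (moved more than 30 mm) (distance of accepted from where it was at the start of the episode above 0.03 m).
It fails at once if the amber jar is disturbed (moved more than 30 mm) (distance of jar from where it was at the start of the episode above 0.03 m).
It fails at once if the brush is disturbed (moved more than 30 mm) (distance of brush from where it was at the start of the episode above 0.03 m).
Of reject1, reject2, reject3, reject4 only 3 to 4 are there at a start; the rules pass over those that are not, and their reading is None.
At some moment in a run one of reject1, reject2, reject3, reject4, new_block may be knocked a few centimetres aside while the robot is not near it.
Once in a run the grip may slacken for a moment while it holds something.
It also fails if it takes over 208 s, if anything falls off the work surface, if the arm or the gripper's body presses on something with over 40 N, if the wrist force passes 120 N, or if a joint passes its speed limit or range.

### The arm

A 6-joint arm with a two-finger parallel gripper is mounted at the origin on the work surface. World frame = base frame: x ahead of the robot, y to its left, z up, the work surface at z = 0. Lengths are in mm, angles in rad, forces in N, time in s.
With the tool pointing down it reaches from about 400 to 925 mm from the base axis. Payload 12.5 kg.
Tool frame: the origin (TCP) lies on the mounting face of the last link; the fingertips stand 190 mm ahead of it and the grasp point (between the pads) lies 171 mm ahead of it; x points along the fingers, y is the direction in which the jaws open and shut, and the axes are right-handed (so a half turn about x gives the same grasp; the last joint's range is limited). The gripper opens to 95 mm and grips with 3 to 60 N. Pads are 20 mm wide; open, the fingers measure 119 mm over their backs; the gripper's body (75 mm by 180 mm) begins 59 mm behind the grasp point.
Start: joints at [-1.289, 0.491, 1.559, -0, 1.092, -0.106], TCP at [236.364, -578.582, 404.761] pointing down, gripper open.
Joint ranges: [-3.1, 3.1], [-0.84, 2.19], [0.05, 2.79], [-1.13, 4.28], [0.06, 2.93], [-2.69, 2.69]. Speed limits (rad/s): [2.22, 2.22, 2.79, 3.14, 3.14, 3.14].

### API

Orientations are given as [roll, pitch, yaw] about the fixed x, y, z axes, in that order (R = Rz(yaw) Ry(pitch) Rx(roll)).
In Python, from cell import env, eyes gives the robot as it stands. The module is installed in compiled form; this text tells all that it offers.
- The arm moves only by the tool jog_arm, never from a script. Its argument "deltas" is one flat list of numbers, 7 for each row, row after row: the shift along the tool's x, y, z in mm, then the turn, a rotation vector about the tool's x, y, z in rad, then the opening, from 0 (shut) to 1 (fully open). A call has 1 to 10 rows; each row shifts and turns the pose as measured when the row begins, along the tool's axes as they then stand; what a row does not reach is not made up. A row lasts 1/8 s, in which the tool goes at most 62.5 mm and 10.7 degrees, less where a joint would pass 70% of its speed; a pose out of reach is approached as far as the arm can. A call is refused whole if a number of a shift passes 62.5 or a number of a turn 0.188, either way. A call with a gripper value outside its range is refused whole. The fingers move at their own pace and stop on an object; the grip force is fixed at half the most. Time passes only in rows, so rows that do not move let the fingers close. It gives the time, the measured TCP pose, the force and the opening at its end, in the units of the state.
- env.state(): the state, without advancing time (a new reading comes with each control period).
- eyes.read_camera(name): name is "scene" or "top" or "wrist"; returns a dict with "image" (400x640x3 uint8, red, green, blue), "fovy" (degrees; the focal length in pixels is half the picture's height over the tangent of half this angle, whatever the lens; pixels are square), "cx", "cy" (the principal point, pixels), "world_from_camera" (4x4, takes a point from camera to world coordinates). Camera axes: x right, y up, looking along -z (the intrinsics and any distortion apply to the point x, -y, -z); pixel columns grow to the right and rows downward; lengths in mm; the calibration is good to about 2 mm. A picture is of the moment at which its call begins. There is no depth.
- env.job_done(): hands the job in, once; it reports no verdict.
The state is a dict: "t": time; "joints": joint angles; "qvel": joint speeds; "tau": joint torques, N m; "eef_pos": TCP position; "tcp_rot": TCP orientation; "ft_force": force on the tool from outside, world axes, zero at the start; "moment": the same for the moment, N m; "opening": opening from 0.0 (shut) to 1.0 (fully open).
Only numpy, scipy, OpenCV 4.12 (cv2) and the standard library are available. Lean on these libraries where they do the work, as an engineer would, in place of code of your own. Each camera call takes 0.05 s, during which the arm holds its last target.

## Working session

There is one attempt and no reset: what is moved stays moved. The work goes in short steps, Python scripts to look and compute and a tool call to move; the robot and the scene stay as the last step left them, time stands still between calls to the robot, and variables do not carry over. Pictures are saved under pics/ and viewed, and the job is handed in when it is done.

Besides the shell and the picture viewer there is one more tool, called after "Call:" as name(argument=value, ...) on one line, values as JSON. jog_arm: Moves the arm, as the interface text tells. Its arguments: {"type":"object","properties":{"deltas":{"type":"array","items":{"type":"number"}}},"required":["deltas"]}

```bash
mkdir -p pics; ls; cat > h.py <<'E'
import numpy as np, cv2
from cell import env, eyes
def snap(name,fn):
    d=eyes.read_camera(name); cv2.imwrite('pics/'+fn,cv2.cvtColor(d['image'],cv2.COLOR_RGB2BGR))
    np.save('pics/'+fn+'.npy',d,allow_pickle=True); return d
E
python3 - <<'E'
from h import *
print(env.state())
for n in ['scene','top','wrist']:
    d=snap(n,n+'0.png'); print(n,{k:v for k,v in d.items() if k!='image'})
E
```

```text
pics
{'t': 0.0, 'joints': array([-1.28858165e+00,  4.91557767e-01,  1.55949625e+00, -9.28180453e-06,
        1.09165768e+00, -1.05612591e-01]), 'qvel': array([-0.00022949,  0.00059526,  0.00095152, -0.00035418,  0.00089522,
       -0.00095565]), 'tau': array([-1.96859124e-03, -6.12659740e+01, -2.58184272e+01,  6.91789761e-02,
        4.82332672e-02, -9.20721982e-05]), 'eef_pos': array([ 236.36189391, -578.53480392,  404.14661657]), 'tcp_rot': array([-1.66905296,  1.56967725,  1.86037124]), 'ft_force': array([0.06605596, 0.31049704, 0.19583573]), 'moment': array([-0.03701003,  0.03034682,  0.03551075]), 'opening': 0.9971259951928861}
scene {'fovy': 50.24903116425111, 'cx': 327.39775604379645, 'cy': 203.78956075024493, 'world_from_camera': array([[ 2.90544201e-01, -7.66215924e-01,  5.73146774e-01,
         1.16965436e+03],
       [ 9.56828319e-01,  2.27654327e-01, -1.80701618e-01,
        -1.24584697e+02],
       [ 7.97711377e-03,  6.00904871e-01,  7.99280740e-01,
         9.23725994e+02],
       [ 0.00000000e+00,  0.00000000e+00,  0.00000000e+00,
         1.00000000e+00]])}
top {'fovy
[... 184 characters left out ...]
  [-9.99806273e-01, -1.94289174e-02,  3.15174676e-03,
         5.95090623e+01],
       [ 1.56554859e-03,  8.11218658e-02,  9.96702961e-01,
         1.16190969e+03],
       [ 0.00000000e+00,  0.00000000e+00,  0.00000000e+00,
         1.00000000e+00]])}
wrist {'fovy': 66.67959648882679, 'cx': 324.06886548196104, 'cy': 204.90635878433446, 'world_from_camera': array([[ 3.78076317e-01,  8.93648865e-01,  2.41764357e-01,
         3.03846726e+02],
       [-9.25774347e-01,  3.65067979e-01,  9.83220642e-02,
        -5.51229341e+02],
       [-3.95024193e-04, -2.60992484e-01,  9.65340752e-01,
         3.83888974e+02],
       [ 0.00000000e+00,  0.00000000e+00,  0.00000000e+00,
         1.00000000e+00]])}
```

View pics/top0.png

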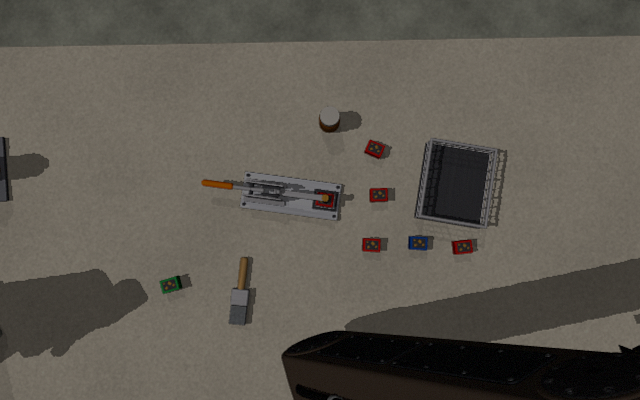

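View pics/scene0.png

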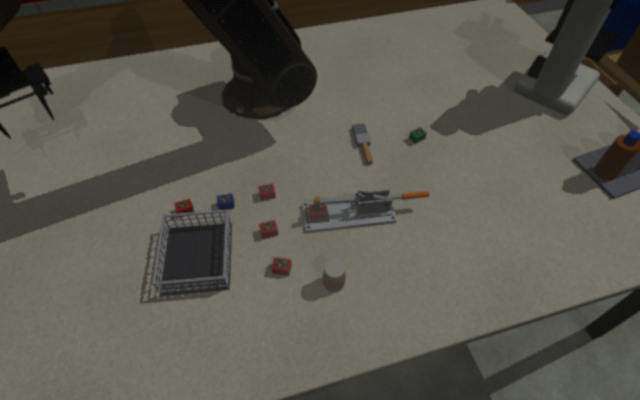

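View pics/wrist0.png

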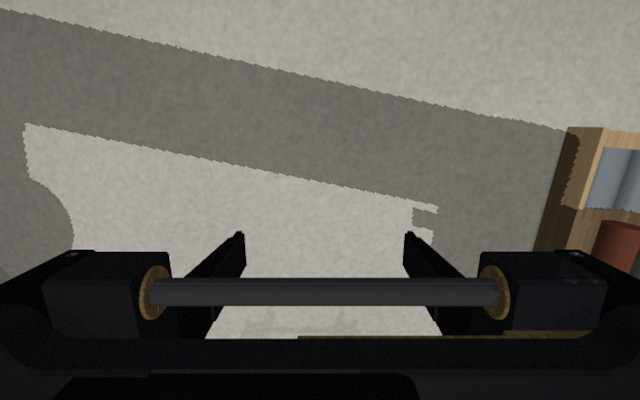

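```bash
cat >> h.py <<'E'
def cam(d):
    f=200/np.tan(np.radians(d['fovy'])/2); return f,d['cx'],d['cy'],d['world_from_camera']
def proj(d,P):
    f,cx,cy,T=cam(d); P=np.atleast_2d(P).astype(float)
    c=(P-T[:3,3])@T[:3,:3]
    return np.stack([cx+f*c[:,0]/-c[:,2],cy-f*c[:,1]/-c[:,2]],1)
def unproj(d,uv,z):
    f,cx,cy,T=cam(d); uv=np.atleast_2d(uv).astype(float)
    r=np.stack([(uv[:,0]-cx)/f,-(uv[:,1]-cy)/f,-np.ones(len(uv))],1)@T[:3,:3].T
    s=(z-T[2,3])/r[:,2]; return T[:3,3]+r*s[:,None]
def masks(d):
    h=cv2.cvtColor(d['image'],cv2.COLOR_RGB2HSV); H,S,V=[h[...,i].astype(int) for i in range(3)]
    return {'red':((H<6)|(H>172))&(S>150)&(V>50),'blue':(H>100)&(H<130)&(S>110)&(V>40),'green':(H>50)&(H<85)&(S>120)&(V>40),'orange':(H>=7)&(H<18)&(S>190)&(V>120)}
def blobs(d,col,z,mina=40):
    m=masks(d)[col].astype(np.uint8); m=cv2.morphologyEx(m,cv2.MORPH_CLOSE,np.ones((5,5)))
    n,l,st,c=cv2.connectedComponentsWithStats(m); out=[]
    for i in range(1,n):
        if st[i,4]<mina: continue
        cn=np.argwhere(l==i)[:,::-1].astype(np.float32)
        w=unproj(d,cn,z)[:,:2]
        r=cv2.minAreaRect(w.astype(np.float32))
        out.append((c[i].round(1),unproj(d,c[i],z)[0,:2].round(1),np.round(r[0],1),np.round(r[1],1),round(r[2],1),st[i,4]))
    return out
E
python3 - <<'E'
from h import *
for n in ['top','scene']:
    d=np.load(f'pics/{n}0.png.npy',allow_pickle=True).item()
    for c in ['red','blue','green','orange']:
        print(n,c); [print(*b) for b in blobs(d,c,24,15)]
d=np.load('pics/top0.png.npy',allow_pickle=True).item()
i=cv2.cvtColor(d['image'],cv2.COLOR_RGB2BGR)
cv2.imwrite('pics/c1.png',cv2.resize(i[110:270,190:510],(800,400),interpolation=cv2.INTER_CUBIC))
E
```

```text
top red
[374.4 149.1] [663.6 -79.9] [664.6 -79.9] [41.1 35.1] 65.4 144
[378.4 194.5] [552.2 -86.4] [552.2 -86.6] [41.5 31.6] 88.9 126
[325.8 200.2] [540.7  41.4] [543.6  44.8] [41.8 32.8] 79.4 98
[371.  244.4] [432.1 -65. ] [431.8 -66.2] [40.9 31.1] 88.4 125
[461.1 246.3] [ 423.3 -281.5] [ 422.8 -283.6] [47.9 31.1] 88.9 153
top blue
[417.1 242.6] [ 434.3 -175.9] [ 433.9 -177.6] [43.8 30.5] 84.5 129
top green
[169.6 284.5] [346.4 418.2] [346.3 419. ] [30.4 40.7] 14.7 113
top orange
[223.7 184.6] [583.5 288.4] [583.1 288.9] [32.5  7.7] 83.7 38
scene red
[184.4 207.3] [ 429.2 -282.9] [ 423.9 -285.1] [32.3 39.6] 1.7 84
[264.3 230.4] [559.5 -97.7] [559.3 -97.5] [32.8 19.3] 45.8 29
[279.3 266.9] [671.2 -85.1] [668.3 -81.4] [39.9 21.5] 69.1 49
scene blue
[6.346e+02 6.000e-01] [-123.1 1610.8] [-119.7 1611.7] [37.9 16.2] 74.0 21
[634.3 134.8] [ 539.  1046.4] [ 538.1 1045.9] [27.9 41.3] 49.3 85
[224.7 202.7] [ 443.8 -179.8] [ 439.2 -178.2] [36.8 38.4] 81.9 85
scene green
[417.7 135.1] [354.4 414.5] [354.8 413.9] [39.1 24.1] 66.7 36
scene orange
[415.6 193.8] [559.8 316.4] [559.8 315.9] [63.3  4.1] 81.4 30
```

View pics/c1.png

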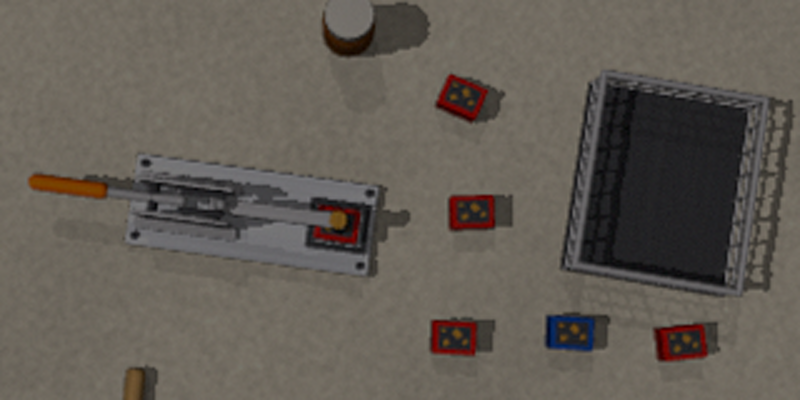

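```bash
cat >> h.py <<'E'
from scipy.spatial.transform import Rotation as Ro
def tool(s=None):
    s=s or env.state(); R=Ro.from_euler('xyz',s['tcp_rot']).as_matrix(); return s['eef_pos'],R
def goal(a):
    c,s_=np.cos(a),np.sin(a); return np.array([[0,c,s_],[0,s_,-c],[-1,0,0]])
def to(g,a,s=None):
    """g: grasp point target world, a: jaw axis angle deg (world). prints tool-frame shift and rotvec"""
    p,R=tool(s); a=np.radians(a)
    best=min((Ro.from_matrix(R.T@goal(a+k*np.pi)).as_rotvec() for k in (-1,0,1)),key=np.linalg.norm)
    Rg=R@Ro.from_rotvec(best).as_matrix()
    t=np.array(g)-171*Rg[:,0]
    print('shift tool(now)',(R.T@(t-p)).round(1),'shift in goal axes',(Rg.T@(t-p)).round(1),'rot',best.round(3),'cur grasp',(p+171*R[:,0]).round(1),'jaw',np.degrees(np.arctan2(R[1,1],R[0,1])).round(1))
def fit(d,uvs,pts,z0=None):
    pass
E
python3 - <<'E'
from h import *
d=np.load('pics/top0.png.npy',allow_pickle=True).item()
def U(c,z): c=np.array(c,float)/2.5+[190,110]; return unproj(d,c-0.3,z)[:,:2]
p=U([(137,153),(383,185),(372,277),(126,243)],12); print(p.round(1), p.mean(0))
y=(p[0]-p[1]+p[3]-p[2]); y/=np.linalg.norm(y); print('ydir',y,np.degrees(np.arctan2(y[1],y[0])))
print('nest',p.mean(0)-85*y, [np.linalg.norm(p[i]-p[(i+1)%4]) for i in range(4)])
b=U([(604,72),(769,97),(742,295),(563,268)],60);print('basket top',b.round(1),b.mean(0),[np.linalg.norm(b[i]-b[(i+1)%4]) for i in range(4)])
x=b[0]-b[3]+b[1]-b[2];print('basket xdir',np.degrees(np.arctan2(x[1],x[0])))
h=U([(33,182),(105,190)],51);print('handle',h)
to([600,200,250],0)
E
```

```text
[[617.9 239.7]
 [581.5  -1.5]
 [491.5  11.3]
 [529.4 251. ]] [555.06757425 125.1018059 ]
ydir [0.15263939 0.98828195] 81.22008583838148
nest [542.09322613  41.09783998] [np.float64(243.92745380063613), np.float64(90.95523703883285), np.float64(242.66210029205183), np.float64(89.20699558552052)]
basket top [[ 679.9 -211.1]
 [ 652.9 -366.5]
 [ 466.3 -331.9]
 [ 494.8 -165.6]] [ 573.46524745 -268.77121963] [np.float64(157.6935741238477), np.float64(189.73035083455645), np.float64(168.74474581954485), np.float64(190.59866502103836)]
basket xdir -12.180490163564341
handle [[586.48695635 332.30240663]
 [577.53103125 264.09583299]]
shift tool(now) [ -16.1 -583.3 -631. ] shift in goal axes [ -16.7  363.6 -778.6] rot [-1.183e+00 -1.000e-03  1.000e-03] cur grasp [ 236.3 -578.4  233.3] jaw -67.8
```

Call:
jog_arm(deltas=[0,-43,-41,0,0,0,1,0,-43,-41,0,0,0,1,0,-43,-41,0,0,0,1,0,-43,-41,0,0,0,1,0,-43,-41,0,0,0,1,0,-43,-41,0,0,0,1,0,-43,-41,0,0,0,1,0,-43,-41,0,0,0,1,0,-43,-41,0,0,0,1,0,-43,-41,0,0,0,1])

```text
t: 1.4
eef_pos: [458.1, -11.9, 403.7]
tcp_rot: [-2.636, 1.569, 0.886]
ft_force: [0.7, -1.6, -0.2]
opening: 0.999
```

Call:
jog_arm(deltas=[0,0,0,-0.17,0,0,1,0,0,0,-0.17,0,0,1,0,0,0,-0.17,0,0,1,0,0,0,-0.17,0,0,1,0,0,0,-0.17,0,0,1,0,0,0,-0.17,0,0,1])

```text
t: 2.15
eef_pos: [458.7, -6.7, 402.9]
tcp_rot: [-2.729, 1.569, 1.852]
ft_force: [0.2, 0.4, -0.1]
opening: 0.997
```

```bash
python3 - <<'E'
from h import *
print(env.state()['t']);to([583,305,200],-8.8)
E
```

```text
2.15
shift tool(now) [  32.4   82.3 -325.2] shift in goal axes [  31.9   75.1 -327. ] rot [ 0.022 -0.002  0.001] cur grasp [458.6  -6.4 231.9] jaw -7.5
```

Call:
jog_arm(deltas=[0,13,-55,0.022,0,0,1,0,13,-55,0,0,0,1,0,13,-55,0,0,0,1,0,13,-55,0,0,0,1,0,13,-55,0,0,0,1,0,11,-51,0,0,0,1,0,0,0,0,0,0,1])

```text
t: 3.02
eef_pos: [585.6, 314.1, 401.9]
tcp_rot: [-1.995, 1.569, 2.565]
ft_force: [-0.7, -0.3, -1.1]
opening: 1.002
```

```bash
python3 - <<'E'
from h import *
to([583,305,200],-8.8)
d=snap('wrist','w1.png'); print(d['world_from_camera'].round(2)); snap('top','t1.png')
E
```

```text
shift tool(now) [30.9 -1.1  9.4] shift in goal axes [30.9 -1.2  9.4] rot [ 0.001 -0.001  0.002] cur grasp [585.4 314.3 230.9] jaw -8.7
[[ 9.9000e-01  1.5000e-01  4.0000e-02  5.9624e+02]
 [-1.5000e-01  9.5000e-01  2.6000e-01  3.8626e+02]
 [-0.0000e+00 -2.6000e-01  9.7000e-01  3.8159e+02]
 [ 0.0000e+00  0.0000e+00  0.0000e+00  1.0000e+00]]
```

View pics/w1.png

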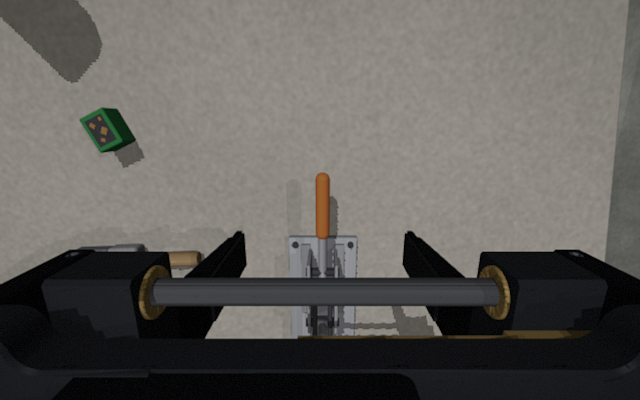

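```bash
python3 - <<'E'
from h import *
d=np.load('pics/w1.png.npy',allow_pickle=True).item()
print(blobs(d,'orange',51,100))
print('sleeve ends',unproj(d,[(322.5,173),(322.5,238)],51).round(1))
print('plate corners', unproj(d,[(289,236),(356.5,236)],12).round(1))
E
```

```text
[]
sleeve ends [[586.1 334.   51. ]
 [574.5 258.9  51. ]]
plate corners [[529.4 253.2  12. ]
 [615.9 239.9  12. ]]
```

Call:
jog_arm(deltas=[45,-2,8,0,0,0,1,45,0,0,0,0,0,1,45,0,0,0,0,0,0.7,35,0,0,0,0,0,0.5,10,0,0,0,0,0,0.4,0,0,0,0,0,0,0.3])

```text
t: 3.88
eef_pos: [581.4, 296.6, 221.3]
tcp_rot: [2.316, 1.569, 0.584]
ft_force: [0.0, -0.0, -1.0]
opening: 0.636
```

```bash
python3 - <<'E'
from h import *
to([582.3,306.3,51],-8.8)
d=snap('wrist','w2.png');print(env.state()['ft_force'])
E
```

```text
shift tool(now) [-0.6 -0.7 -9.7] shift in goal axes [-0.7 -0.6 -9.7] rot [-0.008 -0.001 -0.001] cur grasp [581.6 296.8  50.3] jaw -9.2
[-0.18627898  0.00073659  0.18116487]
```

View pics/w2.png

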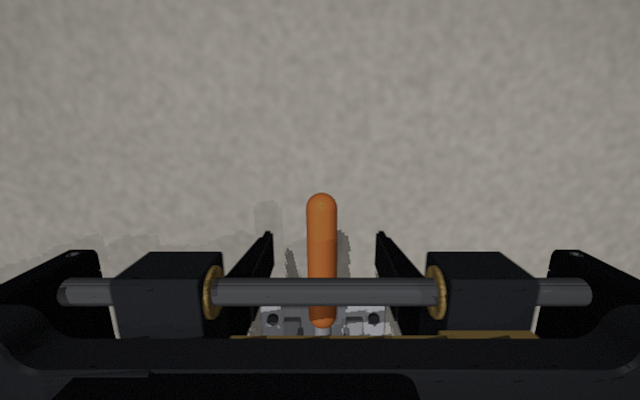

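Call:
jog_arm(deltas=[0,0,-8,0,0,0,0.3,0,0,0,0,0,0,0,0,0,0,0,0,0,0,0,0,0,0,0,0,0,0,0,0,0,0,0,0,0,0,0,0,0,0,0])

```text
t: 4.68
eef_pos: [581.6, 306.0, 225.5]
tcp_rot: [2.74, 1.568, 1.008]
ft_force: [1.6, -0.8, 0.1]
opening: 0.158
```

```bash
python3 - <<'E'
from h import *
p,R=tool(); g=p+171*R[:,0]; u=np.array([.152,.988]); n=np.array([541.7,42.5]); print(g, 'fix y',(g[:2]-n)@u,env.state()['opening'],env.state()['ft_force'])
r=(g[:2]-n)@u-177; 
prev=(r,0)
for a in np.arange(0.125,1.3,.125):
    q=(r*np.cos(a),r*np.sin(a)); print(round(a,3),'x %.1f z %.1f'%(-(q[1]-prev[1]),-(q[0]-prev[0]))); prev=q
E
```

```text
[581.83679466 306.48731672  54.54925592] fix y 266.9202617041876 0.15756994803356505 [ 1.63261191 -0.76130374  0.05642331]
0.125 x -11.2 z 0.7
0.25 x -11.0 z 2.1
0.375 x -10.7 z 3.5
0.5 x -10.2 z 4.8
0.625 x -9.5 z 6.0
0.75 x -8.7 z 7.1
0.875 x -7.7 z 8.2
1.0 x -6.6 z 9.1
1.125 x -5.5 z 9.8
1.25 x -4.2 z 10.4
```

Call:
jog_arm(deltas=[-11,0,0.5,0,0,0,0,-11,0,2,0,0,0,0,-11,0,3,0,0,0,0,-10,0,5,0,0,0,0,-10,0,6,0,0,0,0])

```text
t: 5.3
eef_pos: [578.9, 287.9, 280.3]
tcp_rot: [-3.0, 1.57, 1.551]
ft_force: [2.4, -1.6, -10.9]
opening: 0.163
```

```bash
cat >> h.py <<'E'
N0=np.array([541.7,42.5]);FY=np.array([.152,.988])
def hand():
    p,R=tool(); g=p+171*R[:,0]; y=(g[:2]-N0)@FY-177; z=g[2]-51
    s=env.state(); print('r %.1f a %.3f'%(np.hypot(y,z),np.arctan2(z,y)),'y %.1f z %.1f'%(y,z),s['ft_force'].round(1),s['opening'].round(3),s['t'])
E
python3 - <<'E'
from h import *
hand()
E
```

```text
Traceback (most recent call last):
  File "h.py", line 46, in hand
    s=env.state(); print('r %.1f a %.3f'%(np.hypot(y,z),np.arctan2(z,y)),'y %.1f z %.1f'%(y,z),s['ft_force'].round(1),s['opening'].round(3),s['t'])
                                                                                                                      ^^^^^^^^^^^^^^^^^^
AttributeError: 'float' object has no attribute 'round'
```

Call:
jog_arm(deltas=[-8,0,7,0,0,0,0,-7,0,8,0,0,0,0,-6,0,9,0,0,0,0,-5,0,9,0,0,0,0,-3,0,10,0,0,0,0])

```text
t: 5.92
eef_pos: [571.5, 243.3, 312.9]
tcp_rot: [2.652, 1.566, 0.92]
ft_force: [-0.2, 5.2, 0.4]
opening: 0.154
```

```bash
sed -i "s/s\['opening'\].round(3)/round(s['opening'],3)/" h.py
python3 - <<'E'
from h import *
hand(); snap('top','t2.png');snap('wrist','w3.png')
E
```

```text
r 94.7 a 1.285 y 26.7 z 90.9 [-0.2  5.2  0.4] 0.154 5.925
```

View pics/w3.png

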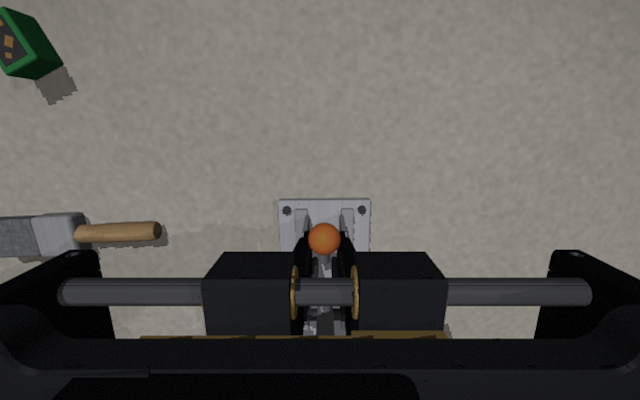

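Call:
jog_arm(deltas=[0,0,0,0,0,0,0.5,0,0,0,0,0,0,0.7,0,0,0,0,0,0,0.7,-45,0,0,0,0,0,0.7,-50,0,0,0,0,0,0.7])

```text
t: 6.65
eef_pos: [571.4, 242.5, 406.4]
tcp_rot: [-1.281, 1.566, -3.013]
ft_force: [1.7, 0.5, 0.1]
opening: 0.63
```

Call:
jog_arm(deltas=[0,0,10,0,0,0,0.8,0,0,48,0,0,0,0.8,0,0,48,0,0,0,0.8,0,0,48,0,0,0,0.8,0,0,45,0,0,0,0.8,0,0,0,0,0,0,0.8,0,0,0,0,0,0,0.8])

```text
t: 7.52
eef_pos: [537.6, 40.3, 404.1]
tcp_rot: [-1.431, 1.564, 3.122]
ft_force: [-0.7, -0.6, -0.0]
opening: 0.8
```

```bash
python3 - <<'E'
from h import *
to([541.7,42.5,38],-8.8); print(env.state()['t'])
snap('top','t3.png');snap('wrist','w4.png');snap('scene','s4.png')
E
```

```text
shift tool(now) [195.1   4.9  -3. ] shift in goal axes [195.1   3.7  -2.8] rot [-0.006  0.001  0.006] cur grasp [536.5  40.3 233.1] jaw -9.1
7.525
```

View pics/w4.png

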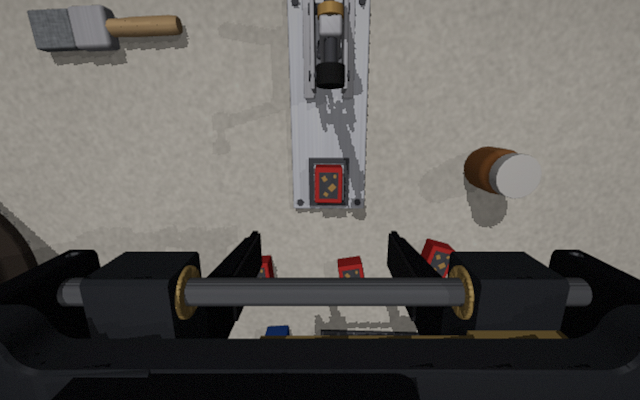

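View pics/s4.png

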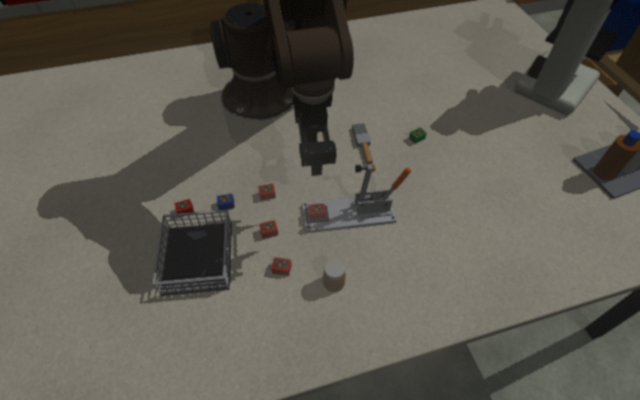

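```bash
python3 - <<'E'
from h import *
d=np.load('pics/w4.png.npy',allow_pickle=True).item()
[print(*b) for b in blobs(d,'red',38,200)]
i=cv2.cvtColor(d['image'],cv2.COLOR_RGB2BGR)
cv2.imwrite('pics/c4.png',cv2.resize(i[140:220,270:390],(720,480),interpolation=cv2.INTER_CUBIC))
E
```

```text
[328.1 182.2] [540.6  46.1] [540.2  44.3] [43.5 30.5] 81.0 506
[434.4 249.4] [656.2 -56.9] [657.  -55.2] [36.5 31.2] 22.0 397
[349.8 265.2] [551.1 -61.8] [550.9 -65.9] [29.  29.6] 89.3 333
```

View pics/c4.png

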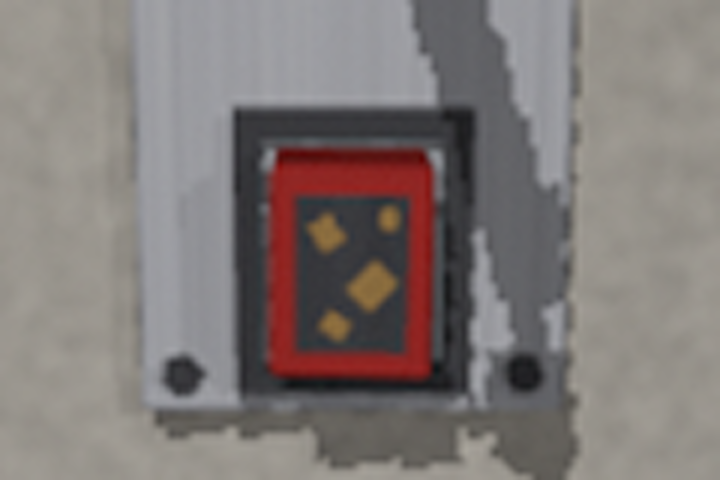

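```bash
python3 - <<'E'
from h import *
d=np.load('pics/w4.png.npy',allow_pickle=True).item()
o=np.array([270,140])-0.4
U=lambda c,z:unproj(d,np.array(c)/6+o,z).round(1)
print('block',U([(271,165),(433,165),(433,378),(271,378)],40),U([(352,271)],40))
c=U([(235,108),(472,108),(470,394),(237,396)],17);print('nest',c,c.mean(0))
print('plate -y corners',U([(143,408),(567,408)],12))
E
```

```text
block [[528.4  66.   40. ]
 [558.6  61.2  40. ]
 [552.7  20.   40. ]
 [521.5  25.   40. ]] [[540.4  43.5  40. ]]
nest [[521.9  75.3  17. ]
 [568.6  67.9  17. ]
 [560.1   9.2  17. ]
 [512.   16.4  17. ]] [540.65  42.2   17.  ]
plate -y corners [[491.4  15.6  12. ]
 [580.1   1.6  12. ]]
```

Call:
jog_arm(deltas=[10,3.5,-3.5,-0.002,0,0.006,0.8,50,0,0,0,0,0,0.8,50,0,0,0,0,0,0.8,45,0,0,0,0,0,0.8,20,0,0,0,0,0,0.8,0,0,0,0,0,0,0.8,0,0,0,0,0,0,0.8])

```text
t: 8.55
eef_pos: [543.2, 49.0, 221.7]
tcp_rot: [1.454, 1.567, -0.266]
ft_force: [0.7, -0.5, -0.3]
opening: 0.799
```

```bash
python3 - <<'E'
from h import *
to([540.6,43.2,39],-9); print(env.state()['ft_force'])
E
```

```text
shift tool(now) [11.7 -1.7  6.1] shift in goal axes [11.7 -1.6  6.2] rot [ 0.009  0.    -0.003] cur grasp [543.7  48.9  50.7] jaw -8.5
[ 0.6609228  -0.54406541 -0.34649527]
```

Call:
jog_arm(deltas=[6,-1.5,5.5,-0.009,0,0,0.8,5,0,0,0,0,0,0.8,0,0,0,0,0,0,0.8])

```text
t: 8.93
eef_pos: [541.0, 43.6, 212.0]
tcp_rot: [1.563, 1.564, -0.146]
ft_force: [-0.1, 0.8, 0.3]
opening: 0.8
```

```bash
python3 - <<'E'
from h import *
to([540.6,43.2,39],-9); print(env.state()['ft_force'])
E
```

```text
shift tool(now) [ 2.  -0.4  0.4] shift in goal axes [ 2.  -0.4  0.4] rot [ 0.018 -0.    -0.007] cur grasp [542.2  43.4  41. ] jaw -7.9
[-0.10944579  0.80355006  0.33893958]
```

Call:
jog_arm(deltas=[2,0,0,0.018,0,-0.007,0.8,0,0,0,0,0,0,0,0,0,0,0,0,0,0,0,0,0,0,0,0,0,0,0,0,0,0,0,0,0,0,0,0,0,0,0])

```text
t: 9.68
eef_pos: [541.2, 43.6, 210.4]
tcp_rot: [1.843, 1.57, 0.114]
ft_force: [0.6, 0.5, 0.1]
opening: 0.331
```

```bash
python3 - <<'E'
from h import *
to([540.6,43.2,39],-9); print(env.state()['ft_force'],env.state()['opening']*95)
E
```

```text
shift tool(now) [ 0.4 -0.5  0.5] shift in goal axes [ 0.4 -0.5  0.5] rot [-0.001 -0.    -0.   ] cur grasp [541.3  43.6  39.4] jaw -9.1
[0.56470501 0.51616396 0.11042746] 31.450546615635968
```

Call:
jog_arm(deltas=[-15,0,0,0,0,0,0,-40,0,0,0,0,0,0,-45,5,10,0,0,0,0,0,20,42,0,0,0,0,0,22,45,0,0,0,0,0,22,45,0,0,0,0,0,22,45,0,0,0,0,0,20,42,0,0,0,0,0,10,20,0,0,0,0,0,0,0,0,0,0,0])

```text
t: 10.92
eef_pos: [622.7, -228.9, 324.2]
tcp_rot: [1.361, 1.564, -0.366]
ft_force: [-0.2, 0.6, -0.8]
opening: 0.332
```

```bash
python3 - <<'E'
from h import *
to([627.7,-244.8,45],-12); print(env.state()['ft_force'],env.state()['opening']*95)
snap('top','t5.png');snap('wrist','w5.png')
E
```

```text
shift tool(now) [108.2   6.7  14.8] shift in goal axes [108.2   8.2  14.5] rot [ 0.053  0.001 -0.007] cur grasp [ 623.8 -229.3  153.2] jaw -8.9
[-0.17527269  0.55783611 -0.81537754] 31.58334930461867
```

View pics/w5.png

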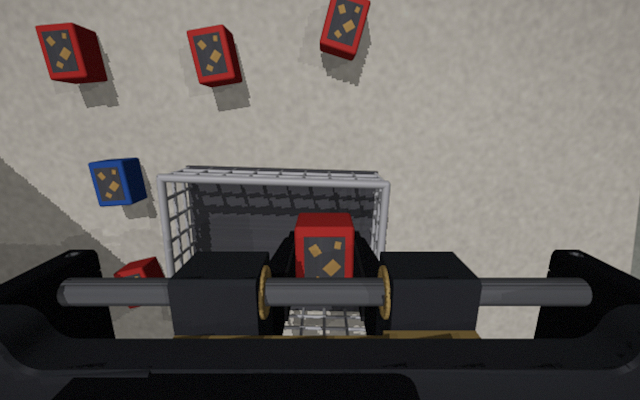

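View pics/t5.png

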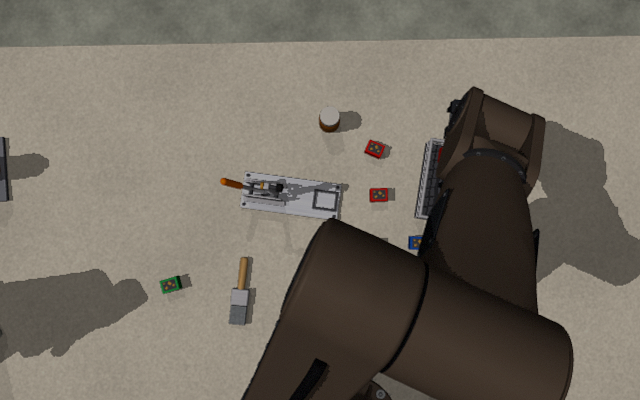

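```bash
python3 - <<'E'
from h import *
d=np.load('pics/w5.png.npy',allow_pickle=True).item()
print(unproj(d,[(160,176),(389,180)],60).round(1))
[print(*b) for b in blobs(d,'red',26,200)]
[print(*b) for b in blobs(d,'blue',26,200)]
E
```

```text
[[ 497.9 -177.2   60. ]
 [ 680.4 -209.4   60. ]]
[342.4  33.5] [661.2 -89.3] [662.8 -83.6] [46.  31.1] 65.4 1012
[76.8 54. ] [441.2 -70.7] [437.  -69.7] [45.1 47. ] 85.7 2004
[217.5  57.8] [555.6 -91.4] [553.4 -90. ] [36.  44.7] 0.1 1341
[324.  235.9] [ 618.8 -262. ] [ 617.1 -272.4] [67.7 58.7] 80.9 2090
[134.  268.4] [ 425.9 -266.3] [ 427.2 -268.5] [47.7 18.9] 4.6 402
[122.2 180.1] [ 443.5 -178.5] [ 439.1 -179.8] [42.5 46.2] 85.1 1435
```

Call:
jog_arm(deltas=[20,5.5,14,0,0,0.007,0,40,0,0,0,0,0,0,35,0,0,0,0,0,0,10,0,0,0,0,0,0,0,0,0,0,0,0,0,0,0,0,0,0,0,0])

```text
t: 11.78
eef_pos: [627.4, -241.0, 215.1]
tcp_rot: [1.482, 1.556, -0.239]
ft_force: [0.6, 0.1, -0.9]
opening: 0.334
```

```bash
python3 - <<'E'
from h import *
to([628.4,-244.8,38],-10); print(env.state()['ft_force'],env.state()['opening']*95)
E
```

```text
shift tool(now) [6.1 1.5 3.6] shift in goal axes [6.1 1.6 3.5] rot [ 0.024  0.001 -0.015] cur grasp [ 629.9 -241.6   44.1] jaw -8.6
[ 0.62168969  0.12103862 -0.89719495] 31.7534441915835
```

Call:
jog_arm(deltas=[6,1,3,0.02,0,-0.01,0,0,0,0,0,0,0,0.3,0,0,0,0,0,0,0.5,0,0,0,0,0,0,0.5,-40,0,0,0,0,0,0.5,-50,0,0,0,0,0,0.6,-50,-30,-3,0,0,0,0.8,-35,-50,-9,0,0,0,0.8,0,-55,-9,0,0,0,0.8,0,-50,-9,0,0,0,0.8])

```text
t: 13.02
eef_pos: [446.8, -181.6, 390.3]
tcp_rot: [1.26, 1.559, -0.482]
ft_force: [0.8, 0.4, 0.2]
opening: 0.8
```

Call:
jog_arm(deltas=[0,-10,0,0,0,0,0.8,0,0,0,0,0,0,0.8])

```text
t: 13.28
eef_pos: [434.8, -179.0, 391.6]
tcp_rot: [1.256, 1.557, -0.486]
ft_force: [0.5, -0.2, -0.6]
opening: 0.799
```

```bash
python3 - <<'E'
from h import *
to([436,-178,24],-6); print(env.state()['t'])
d=snap('wrist','w6.png')
[print(*b) for b in blobs(d,'blue',26,200)]
E
```

```text
shift tool(now) [196.6  -1.5  -2. ] shift in goal axes [196.6   1.1  -1.1] rot [-0.066  0.005 -0.013] cur grasp [ 436.9 -180.1  220.6] jaw -9.8
13.275
[317.9 184.5] [ 432.6 -176.4] [ 432.1 -178.6] [44.2 31. ] 85.1 516
```

View pics/w6.png

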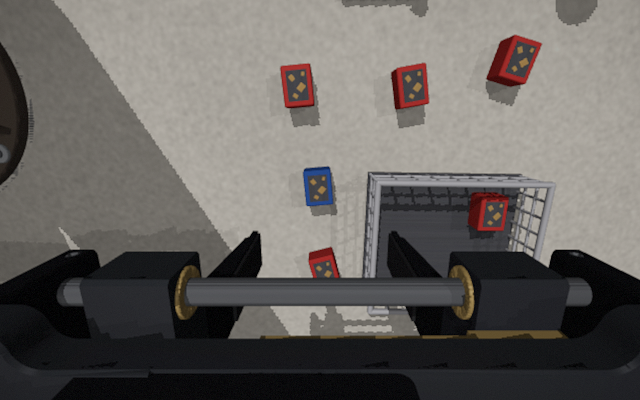

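Call:
jog_arm(deltas=[10,-2,0,-0.085,0.005,-0.013,0.6,40,0,0,0,0,0,0.6,45,0,0,0,0,0,0.6,45,0,0,0,0,0,0.6,25,0,0,0,0,0,0.6,5,0,0,0,0,0,0.6,0,0,0,0,0,0,0.6,0,0,0,0,0,0,0.6])

```text
t: 14.32
eef_pos: [442.4, -182.9, 215.3]
tcp_rot: [1.172, 1.565, -0.481]
ft_force: [0.2, 0.7, 0.2]
opening: 0.601
```

```bash
python3 - <<'E'
from h import *
to([432.6,-179.8,24],-4.9); print(env.state()['t'])
E
```

```text
shift tool(now) [ 20.3 -10.1  -2.3] shift in goal axes [ 20.3 -10.   -2.3] rot [ 0.003  0.002 -0.005] cur grasp [ 443.3 -183.4   44.3] jaw -4.7
14.325
```

Call:
jog_arm(deltas=[0,-9.5,-2,0,0,-0.005,0.6,0,0,0,0,0,0,0.6])

```text
t: 14.58
eef_pos: [432.5, -180.0, 216.7]
tcp_rot: [0.567, 1.567, -1.086]
ft_force: [0.8, 0.2, 0.3]
opening: 0.601
```

```bash
python3 - <<'E'
from h import *
to([432.6,-179.8,24],-4.9); print(env.state()['t'])
snap('wrist','w7.png')
E
```

```text
shift tool(now) [21.7  0.  -0.2] shift in goal axes [21.7  0.1 -0.2] rot [ 0.003  0.003 -0.002] cur grasp [ 432.8 -180.5   45.7] jaw -4.7
14.575
```

View pics/w7.png

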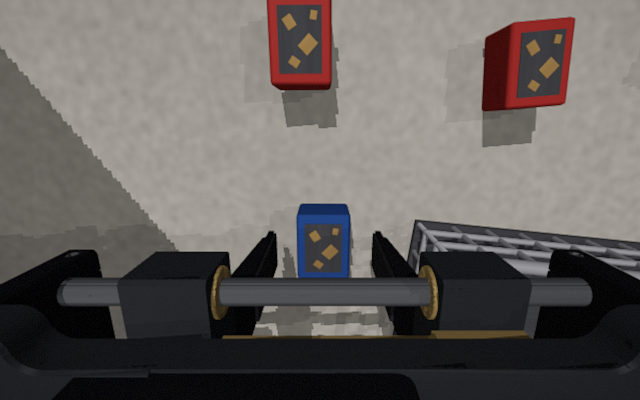

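Blue is centred between the jaws. Lower and close.

Call:
jog_arm(deltas=[10,0,0,0,0,0,0.6,8,0,0,0,0,0,0.6,0,0,0,0,0,0,0.4,0,0,0,0,0,0,0,0,0,0,0,0,0,0,0,0,0,0,0,0,0,0,0,0,0,0,0,0])

```text
t: 15.5
eef_pos: [433.2, -180.3, 197.5]
tcp_rot: [0.705, 1.566, -0.948]
ft_force: [0.3, 0.2, -0.7]
opening: 0.336
```

```bash
python3 - <<'E'
from h import *
to([541.1,43.2,160],-9); print(env.state())
E
```

```text
shift tool(now) [-134.1   89.6 -231.2] shift in goal axes [-133.5   71.6 -237.7] rot [ 0.075  0.004 -0.003] cur grasp [ 433.6 -181.    26.5] jaw -4.7
{'t': 15.5, 'joints': array([-0.5350485 ,  0.62111946,  2.11451124, -0.00505628,  0.40145751,
       -0.44784723]), 'qvel': array([ 0.00148329,  0.00056608,  0.00037451, -0.00161391, -0.00014873,
       -0.00109878]), 'tau': array([-1.60439744e-03, -5.32108855e+01, -9.26019341e+00,  2.07615009e-02,
        5.53943147e-02,  4.12739496e-05]), 'eef_pos': array([ 433.15603809, -180.3213587 ,  197.52144937]), 'tcp_rot': array([ 0.70531302,  1.56587341, -0.94803476]), 'ft_force': array([ 0.27002447,  0.18165433, -0.68217277]), 'moment': array([-0.00697312, -0.01410087, -0.03234465]), 'opening': 0.3359556321530612}
```

Call:
jog_arm(deltas=[-15,0,0,0,0,0,0,-40,0,0,0.035,0.002,-0.002,0,-40,0,0,0.04,0.002,0,0,-30,7,-20,0,0,0,0,0,14,-45,0,0,0,0,0,14,-47,0,0,0,0,0,14,-47,0,0,0,0,0,13,-42,0,0,0,0,0,5,-20,0,0,0,0,0,0,0,0,0,0,0])

```text
t: 16.75
eef_pos: [535.4, 34.2, 337.5]
tcp_rot: [1.644, 1.561, -0.089]
ft_force: [-0.4, 0.9, -1.2]
opening: 0.336
```

```bash
python3 - <<'E'
from h import *
to([541.1,43.2,160],-9); print(env.state()['opening'])
snap('wrist','w8.png');snap('top','t8.png')
E
```

```text
shift tool(now) [ 6.6  4.1 -9.8] shift in goal axes [ 6.5  4.2 -9.8] rot [-0.005 -0.001 -0.009] cur grasp [537.   34.1 166.5] jaw -9.3
0.33605883369948714
```

View pics/w8.png

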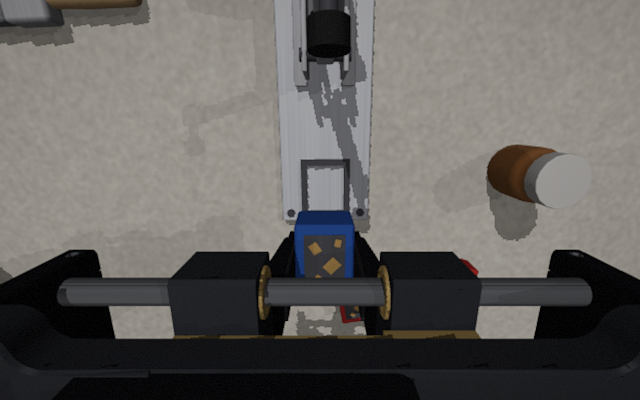

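```bash
python3 - <<'E'
from h import *
d=np.load('pics/w8.png.npy',allow_pickle=True).item()
i=cv2.cvtColor(d['image'],cv2.COLOR_RGB2BGR)
cv2.imwrite('pics/c8.png',cv2.resize(i[150:290,280:400],(600,700),interpolation=cv2.INTER_CUBIC))
E
```

```text
(no output)
```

View pics/c8.png

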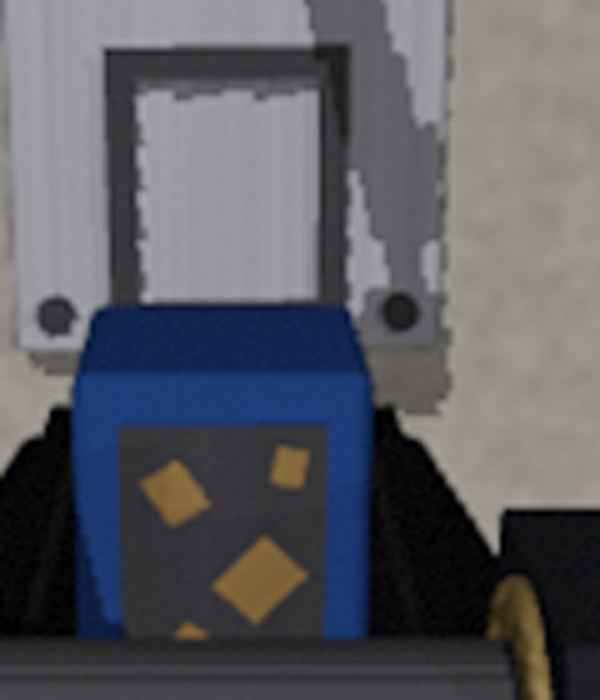

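```bash
python3 - <<'E'
from h import *
d=np.load('pics/w8.png.npy',allow_pickle=True).item()
U=lambda c,z:unproj(d,np.array(c)/5+[280,150]-.4,z).round(1)
g=np.array([537.,34.1]);fy=np.array([.156,.988]);fx=np.array([.988,-.156])
for z in (167,168,169):
  e=U([(76,373),(368,374)],z);print(z,e,'edge rel grasp y',(e[:,:2]-g)@fy,'x',(e[:,:2]-g)@fx)
e=U([(96,307),(352,307)],140);print('bottom',e,(e[:,:2]-g)@fy,(e[:,:2]-g)@fx)
c=U([(105,48),(350,46)],17);print('nest +y outer lip',c, c.mean(0)[:2]-29.5*fy)
E
```

```text
167 [[525.1  58.1 167. ]
 [555.1  53.  167. ]] edge rel grasp y [21.8556 21.4968] x [-15.5012  14.9344]
168 [[525.3  58.4 168. ]
 [555.   53.4 168. ]] edge rel grasp y [22.1832 21.8764] x [-15.3504  14.7732]
169 [[525.4  58.8 169. ]
 [555.   53.7 169. ]] edge rel grasp y [22.594  22.1728] x [-15.314   14.7264]
bottom [[525.2  57.4 140. ]
 [555.8  52.3 140. ]] [21.1796 20.9144] [-15.2932  15.7352]
nest +y outer lip [[521.5  75.3  17. ]
 [569.1  67.9  17. ]] [540.698  42.454]
```

Call:
jog_arm(deltas=[15,2,-7,-0.005,0,-0.009,0,40,0,0,0,0,0,0,35,0,0,0,0,0,0,12,0,0,0,0,0,0,0,0,0,0,0,0,0,0,0,0,0,0,0,0])

```text
t: 17.6
eef_pos: [538.0, 37.0, 232.1]
tcp_rot: [-2.08, 1.57, 2.47]
ft_force: [0.6, 1.0, -0.7]
opening: 0.337
```

```bash
python3 - <<'E'
from h import *
to([540.9,42.4,52],-9); print(env.state()['opening'])
E
```

```text
shift tool(now) [ 9.1  2.  -5.8] shift in goal axes [ 9.1  2.  -5.8] rot [-0.005 -0.     0.001] cur grasp [537.9  37.1  61.1] jaw -9.3
0.33728828494354995
```

Call:
jog_arm(deltas=[9,2,-5.5,-0.005,0,0,0,0,0,0,0,0,0,0])

```text
t: 17.85
eef_pos: [541.3, 42.4, 224.1]
tcp_rot: [1.97, 1.569, 0.242]
ft_force: [-1.1, -0.8, -0.6]
opening: 0.335
```

```bash
python3 - <<'E'
from h import *
to([540.9,42.4,52],-9); print(env.state()['opening'])
d=snap('wrist','w9.png')
i=cv2.cvtColor(d['image'],cv2.COLOR_RGB2BGR)
cv2.imwrite('pics/c9.png',cv2.resize(i[150:290,240:440],(800,560),interpolation=cv2.INTER_CUBIC))
E
```

```text
shift tool(now) [ 1.1 -0.4  0.1] shift in goal axes [ 1.1 -0.4  0.1] rot [-0.    -0.001 -0.002] cur grasp [541.7  42.5  53.1] jaw -9.0
0.33511776368879853
```

View pics/c9.png

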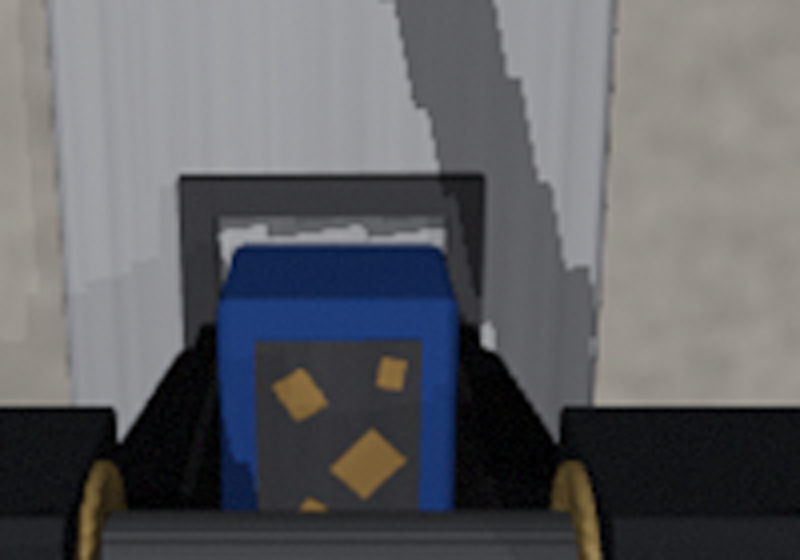

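```bash
python3 - <<'E'
from h import *
d=np.load('pics/w9.png.npy',allow_pickle=True).item()
U=lambda c,z:unproj(d,np.array(c)/4+[240,150]-.4,z)[:,:2]
fy=np.array([.156,.988]);fx=np.array([.988,-.156]);F=np.array([fx,fy]).T
n=U([(180,176),(484,176)],17)@F; print('nest outer +y lip: x mid',n[:,0].mean(),'width',np.ptp(n[:,0]),'centre y',n[:,1].mean()-29.5)
b=U([(236,248),(447,248)],26.5)@F; print('blk bottom',b[:,0].mean(),np.ptp(b[:,0]),b[:,1].mean()-21)
b=U([(218,298),(457,298)],54.5)@F; print('blk top',b[:,0].mean(),np.ptp(b[:,0]),b[:,1].mean()-21)
E
```

```text
nest outer +y lip: x mid 527.4232979743412 width 47.91776629326483 centre y 126.67132243748398
blk bottom 528.8646587330481 32.07730569987791 126.13644603795643
blk top 528.1952462221648 30.9432212087562 127.62668095466313
```

Call:
jog_arm(deltas=[4,-1,0,0,0,-0.002,0,5,0,0,0,0,0,0,3,0,0,0,0,0,0,0,0,0,0,0,0,0])

```text
t: 18.4
eef_pos: [540.3, 42.5, 211.9]
tcp_rot: [2.508, 1.57, 0.78]
ft_force: [1.4, 0.5, -0.3]
opening: 0.336
```

```bash
python3 - <<'E'
from h import *
to([540.6,42.4,38.5],-9); print(env.state()['opening'])
E
```

```text
shift tool(now) [2.4 0.3 0.1] shift in goal axes [2.4 0.3 0.1] rot [-0.    -0.001 -0.001] cur grasp [540.4  42.7  40.9] jaw -9.0
0.33566975592099885
```

Call:
jog_arm(deltas=[1.5,0,0,0,0,0,0,0,0,0,0,0,0,0,0,0,0,0,0,0,0.45,0,0,0,0,0,0,0.6,0,0,0,0,0,0,0.7,-20,0,0,0,0,0,0.7,-50,0,0,0,0,0,0.7,-55,0,0,0,0,0,0.7,-55,0,0,0,0,0,0.7,0,0,0,0,0,0,0.7])

```text
t: 19.65
eef_pos: [540.2, 42.3, 396.0]
tcp_rot: [2.654, 1.57, 0.925]
ft_force: [0.5, 0.3, -0.8]
opening: 0.698
```

```bash
python3 - <<'E'
from h import *
to([581.5,306.3,51],-9); print(env.state()['opening'])
d=snap('wrist','w10.png')
i=cv2.cvtColor(d['image'],cv2.COLOR_RGB2BGR)
cv2.imwrite('pics/c10.png',cv2.resize(i[130:250,250:400],(750,600),interpolation=cv2.INTER_CUBIC))
E
```

```text
shift tool(now) [ 174.2   -0.7 -267.1] shift in goal axes [ 174.    -0.5 -267.2] rot [-0.    -0.001 -0.   ] cur grasp [540.3  42.4 225. ] jaw -9.0
0.6980838812452999
```

View pics/c10.png

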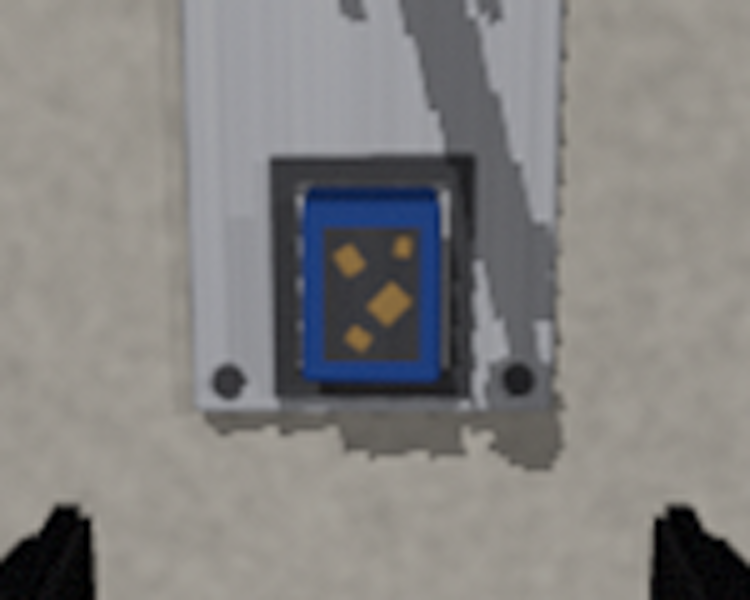

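Call:
jog_arm(deltas=[-10,0,-10,0,0,0,0.7,0,0,-48,0,0,0,0.7,0,0,-48,0,0,0,0.6,0,0,-48,0,0,0,0.5,0,0,-40,0,0,0,0.5,0,0,0,0,0,0,0.5,0,0,0,0,0,0,0.5])

```text
t: 20.58
eef_pos: [571.5, 242.4, 397.7]
tcp_rot: [-1.326, 1.555, -3.056]
ft_force: [1.1, 0.1, 0.2]
opening: 0.499
```

```bash
sed -i 's/^N0=.*/N0=np.array([541.,42.7]);FY=np.array([.156,.988])/' h.py; python3 - <<'E'
from h import *
to([573,245.2,136],-9); print(env.state()['opening'])
d=snap('wrist','w11.png')
E
```

```text
shift tool(now) [90.6  2.4 -3.3] shift in goal axes [90.7  1.  -3. ] rot [-0.001  0.004  0.015] cur grasp [568.9 242.2 226.7] jaw -9.1
0.4987335571683752
```

View pics/w11.png

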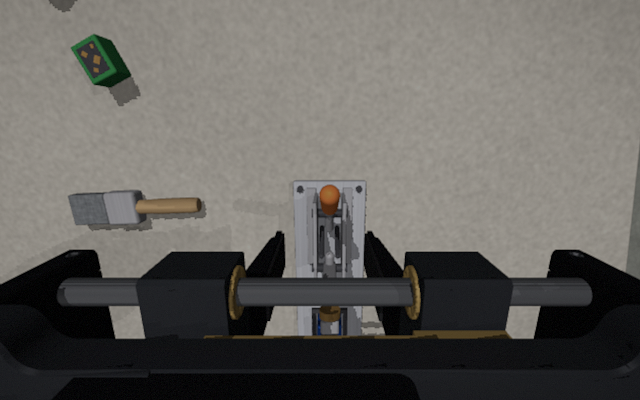

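Call:
jog_arm(deltas=[15,1,-2,0,0.004,0.015,0.5,40,0,0,0,0,0,0.5,25,0,0,0,0,0,0.5,0,0,0,0,0,0,0.4,0,0,0,0,0,0,0.4])

```text
t: 21.25
eef_pos: [573.2, 239.2, 317.3]
tcp_rot: [1.976, 1.569, 0.24]
ft_force: [0.6, -0.3, 1.3]
opening: 0.411
```

```bash
python3 - <<'E'
from h import *
to([573,245.2,136],-9); hand()
E
```

```text
shift tool(now) [10.3 -1.2 -5.9] shift in goal axes [10.3 -1.2 -5.9] rot [-0.008 -0.001 -0.002] cur grasp [573.5 239.3 146.3] jaw -9.5
r 97.9 a 1.341 y 22.3 z 95.3 [ 0.6 -0.3  1.3] 0.411 21.25
```

Call:
jog_arm(deltas=[8,-1,-6,-0.008,0,0,0.4,0,0,0,0,0,0,0,0,0,0,0,0,0,0,0,0,0,0,0,0,0,0,0,0,0,0,0,0])

```text
t: 21.88
eef_pos: [572.3, 245.9, 311.1]
tcp_rot: [2.865, 1.569, 1.137]
ft_force: [3.5, -2.3, -3.7]
opening: 0.165
```

```bash
python3 - <<'E'
from h import *
hand()
E
```

```text
r 93.6 a 1.257 y 28.9 z 89.1 [ 3.5 -2.3 -3.7] 0.165 21.875
```

Call:
jog_arm(deltas=[4.5,0,-10.5,0,0,0,0,5.5,0,-10,0,0,0,0,7,0,-9.5,0,0,0,0,8,0,-8.5,0,0,0,0,9,0,-7.5,0,0,0,0])

```text
t: 22.5
eef_pos: [579.7, 293.9, 275.9]
tcp_rot: [2.051, 1.57, 0.324]
ft_force: [-0.8, -2.2, 2.1]
opening: 0.164
```

```bash
python3 - <<'E'
from h import *
hand()
E
```

```text
r 94.2 a 0.609 y 77.3 z 53.9 [-0.8 -2.2  2.1] 0.164 22.5
```

Call:
jog_arm(deltas=[10.5,0,-5.5,0,0,0,0,10.5,0,-4.5,0,0,0,0,10.5,0,-3.5,0,0,0,0,10.5,0,-1.5,0,0,0,0])

```text
t: 23.0
eef_pos: [582.3, 310.6, 230.9]
tcp_rot: [2.441, 1.569, 0.715]
ft_force: [-1.6, 0.7, 4.1]
opening: 0.164
```

```bash
python3 - <<'E'
from h import *
hand()
E
```

```text
r 94.8 a 0.094 y 94.4 z 8.9 [-1.6  0.7  4.1] 0.164 23.0
```

Call:
jog_arm(deltas=[7,0,0,0,0,0,0,6,0,0,0,0,0,0,4,0,0,0,0,0,0,0,0,0,0,0,0,0])

```text
t: 23.5
eef_pos: [582.0, 311.3, 220.2]
tcp_rot: [2.41, 1.565, 0.683]
ft_force: [-0.8, 2.0, -3.8]
opening: 0.162
```

```bash
python3 - <<'E'
from h import *
hand()
E
```

```text
r 95.5 a -0.019 y 95.5 z -1.8 [-0.8  2.  -3.8] 0.162 23.5
```

Call:
jog_arm(deltas=[3,0,0,0,0,0,0,0,0,0,0,0,0,0.3,0,0,0,0,0,0,0.5,0,0,0,0,0,0,0.6,-40,0,0,0,0,0,0.6,-50,0,0,0,0,0,0.7,-50,0,0,0,0,0,0.7,-40,0,10,0,0,0,0.7,0,0,45,0,0,0,0.7,0,0,50,0,0,0,0.7])

```text
t: 24.75
eef_pos: [565.4, 206.1, 399.9]
tcp_rot: [2.32, 1.566, 0.596]
ft_force: [1.0, 0.5, -0.9]
opening: 0.698
```

Call:
jog_arm(deltas=[0,0,50,0,0,0,0.7,0,0,50,0,0,0,0.7,0,0,40,0,0,0,0.7,0,0,10,0,0,0,0.7,0,0,0,0,0,0,0.7])

```text
t: 25.38
eef_pos: [541.5, 51.1, 398.4]
tcp_rot: [2.282, 1.566, 0.554]
ft_force: [-0.4, 0.4, -0.1]
opening: 0.698
```

```bash
python3 - <<'E'
from h import *
to([552,-87,24],-1); print(env.state()['t'])
d=snap('wrist','w12.png');snap('scene','s12.png')
for z in (26,): [print(*b) for b in blobs(d,'red',z,200)]
d=snap('top','t12.png'); [print(*b) for b in blobs(d,'red',24,20)];[print(*b) for b in blobs(d,'green',24,20)]
E
```

```text
shift tool(now) [203.1  31.3 135.4] shift in goal axes [203.4  12.9 137.9] rot [-0.14  -0.003 -0.004] cur grasp [542.2  51.5 227.4] jaw -9.0
25.375
[426.2 259.1] [655.4 -60.4] [654.9 -63. ] [28.9 19.7] 66.1 241
[345.1 272.7] [551.7 -62.9] [551.8 -61.9] [14.  30.8] 80.9 221
[375. 149.] [664.  -81.3] [665.  -79.4] [41.5 35.4] 62.2 134
[442.9 160.5] [ 632.2 -246.1] [ 632.8 -246.4] [42.  33.6] 80.0 126
[378.2 194.6] [551.9 -85.8] [552.2 -86.6] [41.5 31.6] 88.9 118
[376.7 244.9] [430.6 -78.8] [430.3 -76.3] [20.4 30.5] 83.2 58
[461.1 246.3] [ 423.3 -281.5] [ 422.8 -283.6] [47.9 31.1] 88.9 153
[169.8 284.5] [346.4 417.7] [346.3 418.8] [30.4 41.3] 14.7 113
```

View pics/w12.png

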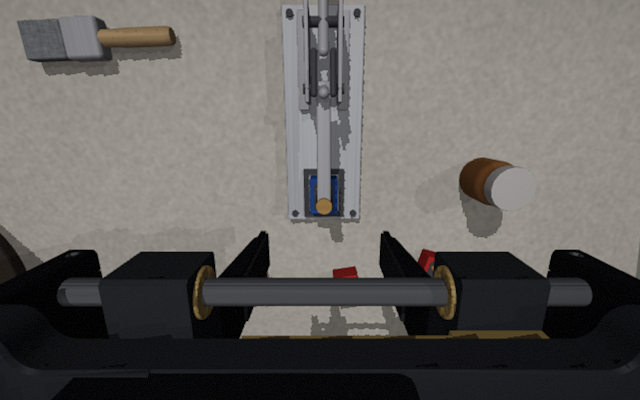

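View pics/s12.png

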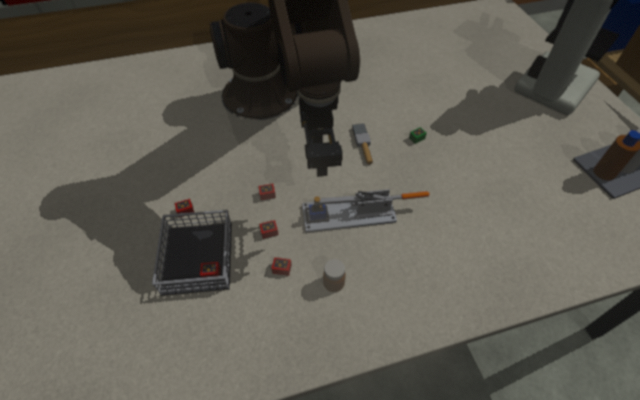

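View pics/t12.png

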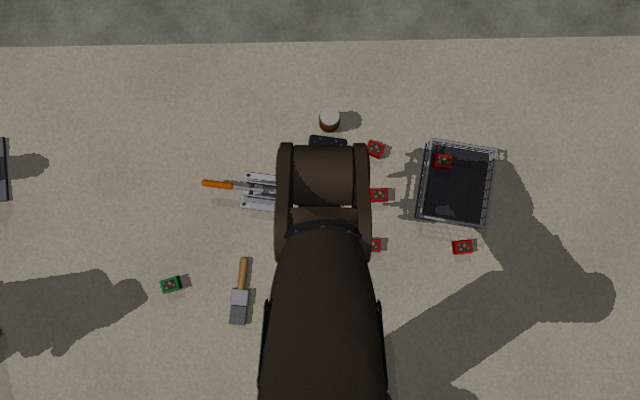

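Call:
jog_arm(deltas=[0,0,0,-0.14,0,0,0.7,0,4,45,0,0,0,0.7,0,4,45,0,0,0,0.7,0,3,38,0,0,0,0.7,0,0,0,0,0,0,0.7,0,0,0,0,0,0,0.7])

```text
t: 26.28
eef_pos: [553.6, -72.1, 397.3]
tcp_rot: [2.283, 1.565, 0.712]
ft_force: [0.2, 0.4, -1.2]
opening: 0.702
```

```bash
python3 - <<'E'
from h import *
to([552,-87,24],-1); print(env.state()['t'])
d=snap('wrist','w13.png')
for z in (26,): [print(*b) for b in blobs(d,'red',z,200)]
E
```

```text
shift tool(now) [202.2  -2.4  15.6] shift in goal axes [202.3  -1.3  14.9] rot [ 0.017 -0.004 -0.004] cur grasp [554.3 -71.5 226.3] jaw -0.0
26.275
[221.2 180.6] [434.4 -63.3] [432.4 -65.7] [44.3 36. ] 85.6 587
[410.9 192.3] [657.5 -77.7] [660.7 -80.1] [40.9 38.5] 64.5 605
[320.3 196.3] [550.2 -82.4] [550.5 -86.1] [44.1 30.1] 89.9 455
[377.9 317.8] [ 626.2 -248.4] [ 627.4 -248.9] [41.8 38.1] 79.8 373
```

View pics/w13.png

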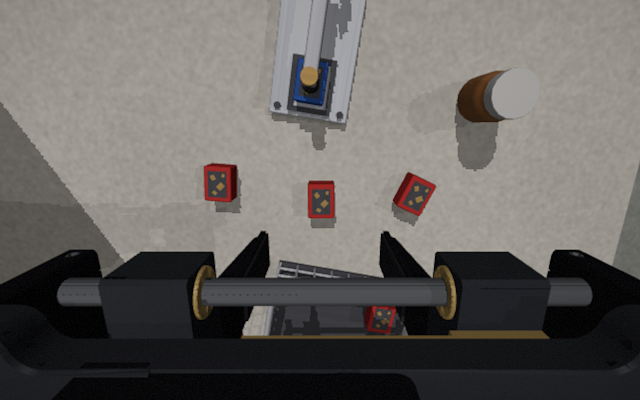

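Call:
jog_arm(deltas=[10,-3,14,0.008,0,0,0.7,45,0,0,0,0,0,0.7,50,0,0,0,0,0,0.7,45,0,0,0,0,0,0.7,10,0,0,0,0,0,0.7,0,0,0,0,0,0,0.7])

```text
t: 27.08
eef_pos: [550.8, -84.5, 232.6]
tcp_rot: [1.966, 1.564, 0.391]
ft_force: [-0.2, 0.5, 0.2]
opening: 0.697
```

```bash
python3 - <<'E'
from h import *
to([550.6,-87,24],-.5); print(env.state()['t'])
E
```

```text
shift tool(now) [37.6 -0.5  2.6] shift in goal axes [37.6 -0.2  2.5] rot [ 0.004 -0.003 -0.006] cur grasp [551.9 -84.   61.6] jaw -0.3
27.075
```

Call:
jog_arm(deltas=[15,0,2,0,-0.003,-0.006,0.7,13,0,0,0,0,0,0.7,5,0,0,0,0,0,0.7,0,0,0,0,0,0,0.3,0,0,0,0,0,0,0,0,0,0,0,0,0,0,0,0,0,0,0,0,0,0,0,0,0,0,0,0])

```text
t: 28.08
eef_pos: [551.8, -86.7, 201.4]
tcp_rot: [1.208, 1.564, -0.367]
ft_force: [0.4, -0.2, -0.9]
opening: 0.329
```

```bash
cat >> h.py <<'E'
B0=np.array([575.,-271.]);BX=np.array([.985,-.174]);BY=np.array([.174,.985])
def slot(a,b): return B0+a*BX+b*BY
E
python3 - <<'E'
from h import *
to([*slot(-48,35),150],-10); print(env.state()['opening'])
E
```

```text
shift tool(now) [-119.4  -16.7  141.8] shift in goal axes [-119.6    6.9  142.4] rot [ 0.171  0.002 -0.006] cur grasp [552.8 -87.1  30.4] jaw -0.2
0.3293385925150425
```

Call:
jog_arm(deltas=[-15,0,0,0,0,0,0,-40,0,0,0.085,0,0,0,-45,0,5,0.085,0,0,0,-12,2,40,0,0,0,0,0,2,45,0,0,0,0,0,2,38,0,0,0,0,0,0,8,0,0,0,0,0,0,0,0,0,0,0])

```text
t: 29.08
eef_pos: [532.1, -224.0, 324.7]
tcp_rot: [1.309, 1.559, -0.44]
ft_force: [-0.2, -0.4, -0.8]
opening: 0.332
```

```bash
python3 - <<'E'
from h import *
to([*slot(-48,35),44],-10); print(env.state()['opening'])
E
```

```text
shift tool(now) [109.8   1.2   3.5] shift in goal axes [109.7   2.4   3.8] rot [-0.004  0.003 -0.011] cur grasp [ 533.9 -224.8  153.7] jaw -10.2
0.33200734118644304
```

Call:
jog_arm(deltas=[15,1,3,0,0,-0.011,0,45,0,0,0,0,0,0,35,0,0,0,0,0,0,10,0,0,0,0,0,0,0,0,0,0,0,0,0,0,0,0,0,0,0,0.3,0,0,0,0,0,0,0.5,0,0,0,0,0,0,0.5,-40,0,0,0,0,0,0.5])

```text
t: 30.2
eef_pos: [533.8, -222.9, 257.1]
tcp_rot: [-0.757, 1.567, -2.5]
ft_force: [-0.3, -0.1, 0.6]
opening: 0.497
```

```bash
python3 - <<'E'
from h import *
to([662,-81,220],-26);print(env.state()['opening'])
E
```

```text
shift tool(now) [-134.5  101.6 -161.5] shift in goal axes [-133.9   53.  -183.8] rot [0.281 0.003 0.002] cur grasp [ 533.3 -223.3   86.1] jaw -9.9
0.49669049540487303
```

Call:
jog_arm(deltas=[-40,0,0,0.14,0,0,0.6,-45,0,0,0.14,0,0,0.7,-40,8,-20,0,0,0,0.7,0,13,-46,0,0,0,0.7,0,13,-46,0,0,0,0.7,0,13,-40,0,0,0,0.7,0,5,-20,0,0,0,0.7,0,0,0,0,0,0,0.7,0,0,0,0,0,0,0.7])

```text
t: 31.32
eef_pos: [658.4, -89.8, 394.1]
tcp_rot: [1.317, 1.56, -0.719]
ft_force: [0.4, -0.3, -0.4]
opening: 0.698
```

```bash
python3 - <<'E'
from h import *
to([662,-81,60],-26); print(env.state()['t'])
d=snap('wrist','w14.png')
for z in (26,): [print(*b) for b in blobs(d,'red',z,200)]
E
```

```text
shift tool(now) [163.1  -2.4  -9.9] shift in goal axes [163.1  -0.6  -9.5] rot [-0.012  0.003 -0.01 ] cur grasp [659.7 -91.  223.2] jaw -26.7
31.325
[322.2 175.5] [665.5 -79. ] [664.5 -80.4] [43.3 30.2] 63.9 480
[152.4 241. ] [444.6 -57.8] [437.8 -60.8] [31.  47.1] 85.6 529
[285.6 320.2] [ 535.4 -229.6] [ 533.7 -229.9] [38.9 38. ] 79.7 341
```

View pics/w14.png

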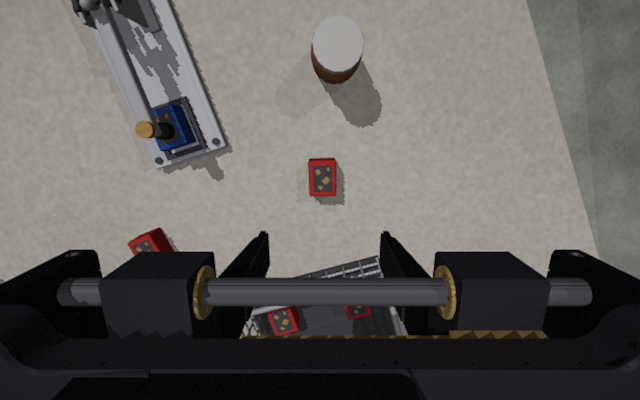

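Call:
jog_arm(deltas=[10,0,-11,-0.01,0.003,-0.01,0.7,45,0,0,0,0,0,0.7,50,0,0,0,0,0,0.7,45,0,0,0,0,0,0.7,10,0,0,0,0,0,0.7,0,0,0,0,0,0,0.7])

```text
t: 32.12
eef_pos: [662.7, -81.5, 229.8]
tcp_rot: [-2.818, 1.569, 1.436]
ft_force: [0.1, -0.0, -0.5]
opening: 0.701
```

```bash
python3 - <<'E'
from h import *
to([664.6,-81,25],-26.1); print(env.state()['t'])
E
```

```text
shift tool(now) [33.8  1.5 -1.2] shift in goal axes [33.8  1.5 -1.3] rot [-0.003 -0.002  0.001] cur grasp [662.8 -81.2  58.8] jaw -26.3
32.125
```

Call:
jog_arm(deltas=[15,1.5,-1,0,0,0,0.7,15,0,0,0,0,0,0.7,5,0,0,0,0,0,0.7,0,0,0,0,0,0,0.3,0,0,0,0,0,0,0,0,0,0,0,0,0,0,0,0,0,0,0,0,0,0,0,0,0,0,0,0])

```text
t: 33.12
eef_pos: [665.6, -81.3, 197.0]
tcp_rot: [2.072, 1.564, 0.043]
ft_force: [0.2, 0.1, -0.9]
opening: 0.333
```

```bash
python3 - <<'E'
from h import *
to([*slot(48,-35),150],-10); print(env.state()['opening'])
E
```

```text
shift tool(now) [-124.3   59.3  229.9] shift in goal axes [-124.    -8.3  237.5] rot [-0.284 -0.002 -0.006] cur grasp [666.7 -81.3  26. ] jaw -26.3
0.333337357252487
```

Call:
jog_arm(deltas=[-15,0,0,0,0,0,0,-40,0,0,-0.14,0,0,0,-45,0,0,-0.14,0,-0.006,0,-20,-2,35,0,0,0,0,0,-2,48,0,0,0,0,0,-2,48,0,0,0,0,0,-2,48,0,0,0,0,0,0,40,0,0,0,0,0,0,12,0,0,0,0,0,0,0,0,0,0,0])

```text
t: 34.38
eef_pos: [616.3, -313.0, 331.1]
tcp_rot: [1.493, 1.563, -0.245]
ft_force: [0.3, 0.1, -1.0]
opening: 0.335
```

```bash
python3 - <<'E'
from h import *
to([*slot(48,-35),40],-10); print(env.state()['opening'])
E
```

```text
shift tool(now) [120.1  -0.9   0.7] shift in goal axes [120.1   0.    0.8] rot [ 0.008  0.001 -0.008] cur grasp [ 617.6 -313.3  160.1] jaw -9.6
0.33479538176212253
```

Call:
jog_arm(deltas=[15,0,0,0.008,0,-0.008,0,45,0,0,0,0,0,0,45,0,0,0,0,0,0,10,0,0,0,0,0,0,0,0,0,0,0,0,0,0,0,0,0,0,0,0.3,0,0,0,0,0,0,0.5,0,0,0,0,0,0,0.5,-40,0,0,0,0,0,0.5,-45,0,0,0,0,0,0.5])

```text
t: 35.62
eef_pos: [618.4, -306.5, 301.4]
tcp_rot: [-0.897, 1.57, -2.637]
ft_force: [0.6, -0.7, 0.1]
opening: 0.499
```

```bash
python3 - <<'E'
from h import *
to([432,-66,220],-3.5);print(env.state()['opening'])
E
```

```text
shift tool(now) [ -89.6 -224.4 -205.5] shift in goal axes [ -89.6 -200.7 -228.7] rot [-0.109  0.     0.   ] cur grasp [ 618.3 -306.6  130.4] jaw -9.7
0.4985471723884745
```

Call:
jog_arm(deltas=[-45,0,0,-0.109,0,0,0.6,-40,-10,-10,0,0,0,0.7,0,-32,-37,0,0,0,0.7,0,-36,-41,0,0,0,0.7,0,-36,-41,0,0,0,0.7,0,-36,-41,0,0,0,0.7,0,-32,-36,0,0,0,0.7,0,-12,-14,0,0,0,0.7,0,0,0,0,0,0,0.7,0,0,0,0,0,0,0.7])

```text
t: 36.88
eef_pos: [431.2, -70.4, 396.5]
tcp_rot: [1.159, 1.551, -0.472]
ft_force: [-0.3, -0.1, 0.1]
opening: 0.699
```

```bash
python3 - <<'E'
from h import *
to([432,-66,60],-3.5); print(env.state()['t'])
d=snap('wrist','w15.png')
for z in (26,): [print(*b) for b in blobs(d,'red',z,200)]
E
```

```text
shift tool(now) [165.4  -2.5  -5.8] shift in goal axes [165.5   0.6  -4.5] rot [ 0.001  0.008 -0.018] cur grasp [434.2 -72.  225.5] jaw -3.4
36.875
[316.7 178.2] [429.4 -63. ] [429.6 -65.5] [42.7 30.7] 86.3 481
```

View pics/w15.png

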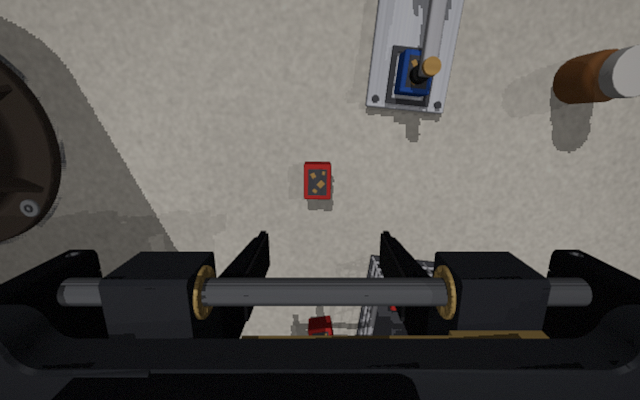

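Call:
jog_arm(deltas=[10,-1.7,-4,0,0.008,-0.018,0.7,45,0,0,0,0,0,0.7,50,0,0,0,0,0,0.7,45,0,0,0,0,0,0.7,10,0,0,0,0,0,0.7,0,0,0,0,0,0,0.7])

```text
t: 37.67
eef_pos: [431.8, -68.6, 229.7]
tcp_rot: [-1.978, 1.567, 2.67]
ft_force: [0.7, 0.6, -0.2]
opening: 0.702
```

```bash
python3 - <<'E'
from h import *
to([429.8,-66.3,25],-3.7); print(env.state()['t'])
E
```

```text
shift tool(now) [33.7 -2.  -2.1] shift in goal axes [33.7 -2.1 -2.1] rot [ 0.    -0.002  0.004] cur grasp [431.2 -68.3  58.7] jaw -3.7
37.675
```

Call:
jog_arm(deltas=[15,-2,-2,0,0,0.004,0.7,15,0,0,0,0,0,0.7,5,0,0,0,0,0,0.7,0,0,0,0,0,0,0.3,0,0,0,0,0,0,0,0,0,0,0,0,0,0,0,0,0,0,0,0,0,0,0,0,0,0,0,0])

```text
t: 38.67
eef_pos: [431.8, -67.1, 200.4]
tcp_rot: [1.495, 1.56, -0.14]
ft_force: [-0.7, 0.5, -0.5]
opening: 0.335
```

```bash
python3 - <<'E'
from h import *
to([*slot(-48,-35),150],-10); print(env.state()['opening'])
E
```

```text
shift tool(now) [-119.3  105.8  223.9] shift in goal axes [-120.6  128.4  211. ] rot [ 0.11  0.   -0.01] cur grasp [433.6 -67.3  29.4] jaw -3.7
0.33523510305159154
```

Call:
jog_arm(deltas=[-15,0,0,0,0,0,0,-40,0,0,0.11,0,-0.01,0,-45,5,8,0,0,0,0,-15,22,35,0,0,0,0,0,26,43,0,0,0,0,0,26,43,0,0,0,0,0,26,43,0,0,0,0,0,18,30,0,0,0,0,0,4,8,0,0,0,0,0,0,0,0,0,0,0])

```text
t: 39.92
eef_pos: [520.4, -302.0, 318.0]
tcp_rot: [-1.683, 1.567, 2.853]
ft_force: [-0.4, 0.2, -1.0]
opening: 0.331
```

```bash
python3 - <<'E'
from h import *
to([*slot(-48,-35),44],-10); print(env.state()['opening'])
E
```

```text
shift tool(now) [103.    0.7  -5. ] shift in goal axes [103.    0.3  -5. ] rot [-0.002 -0.     0.004] cur grasp [ 519.8 -301.9  147. ] jaw -10.1
0.33144542540606725
```

Call:
jog_arm(deltas=[15,0,-4,0,0,0.004,0,40,0,0,0,0,0,0,35,0,0,0,0,0,0,8,0,0,0,0,0,0,0,0,0,0,0,0,0,0,0,0,0,0,0,0.3,0,0,0,0,0,0,0.5,0,0,0,0,0,0,0.5,-40,0,0,0,0,0,0.5,-45,0,0,0,0,0,0.5])

```text
t: 41.18
eef_pos: [520.0, -291.8, 307.9]
tcp_rot: [-3.127, 1.57, 1.412]
ft_force: [0.7, -0.8, -0.5]
opening: 0.496
```

```bash
python3 - <<'E'
from h import *
to([424,-284,225],-5);print(env.state()['opening'])
E
```

```text
shift tool(now) [-88.1 -96.    8.7] shift in goal axes [-88.1 -96.4   0.6] rot [-0.085 -0.001 -0.   ] cur grasp [ 520.1 -291.6  136.9] jaw -9.9
0.4958410971872782
```

Call:
jog_arm(deltas=[-45,0,0,0,0,0,0.6,-38,-15,0,0,0,0,0.7,0,-38,3,0,0,0,0.7,0,-35,5,0,0,0,0.7,0,-8,0,0,0,0,0.7,0,0,0,0,0,0,0.7,0,0,0,0,0,0,0.7])

```text
t: 42.05
eef_pos: [422.2, -282.9, 399.6]
tcp_rot: [1.166, 1.559, -0.578]
ft_force: [0.6, 1.0, -0.6]
opening: 0.701
```

```bash
python3 - <<'E'
from h import *
to([424,-284,60],-5); print(env.state()['t'])
d=snap('wrist','w16.png')
for z in (26,): [print(*b) for b in blobs(d,'red',z,200)]
E
```

```text
shift tool(now) [168.6   0.2   0. ] shift in goal axes [168.6   1.9   1. ] rot [-0.086  0.005 -0.01 ] cur grasp [ 423.8 -283.9  228.6] jaw -9.9
42.05
[405.4 118.3] [ 528.6 -224.6] [ 531.4 -224.6] [42.  37.3] 80.0 670
[489.7 121.5] [ 622.  -244.4] [ 626.3 -245. ] [41.3 44.4] 80.0 892
[401.8 176.4] [ 517.7 -289.5] [ 519.8 -291.6] [44.2 37. ] 80.0 667
[482.6 175.3] [ 611.9 -304.9] [ 615.7 -307.3] [44.2 43.9] 80.0 835
[320.2 185.4] [ 421.2 -283.3] [ 420.9 -286. ] [30.8 43.8] 4.9 459
```

View pics/w16.png

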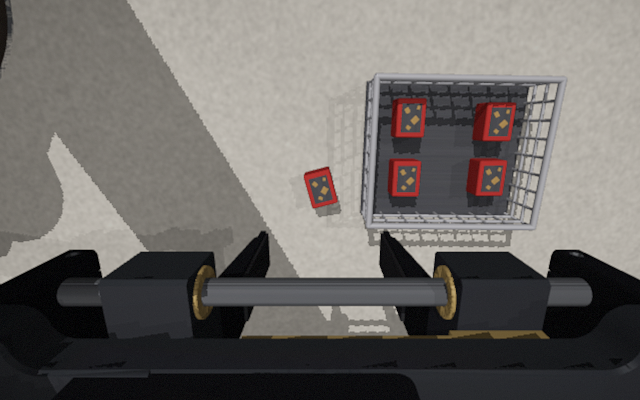

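Call:
jog_arm(deltas=[0,0,0,-0.13,0.005,-0.01,0.55,10,0,0,-0.128,0,0,0.55,40,-1,3.5,0,0,0,0.55,50,0,0,0,0,0,0.55,45,0,0,0,0,0,0.55,15,0,0,0,0,0,0.55,0,0,0,0,0,0,0.55])

```text
t: 42.98
eef_pos: [426.9, -287.2, 233.0]
tcp_rot: [0.913, 1.57, -0.56]
ft_force: [0.5, -0.7, 0.8]
opening: 0.544
```

```bash
python3 - <<'E'
from h import *
to([421,-286.5,25],4.9); print(env.state()['t'])
E
```

```text
shift tool(now) [37.  -5.8 -1.3] shift in goal axes [37.  -5.8 -1.2] rot [ 0.012  0.001 -0.001] cur grasp [ 427.  -287.3   62. ] jaw 5.6
42.975
```

Call:
jog_arm(deltas=[5,-5.5,-1,0.012,0,0,0.55,15,0,0,0,0,0,0.55,15,0,0,0,0,0,0.55,0,0,0,0,0,0,0.55])

```text
t: 43.48
eef_pos: [421.7, -286.9, 197.1]
tcp_rot: [0.812, 1.567, -0.674]
ft_force: [0.2, 0.9, 1.4]
opening: 0.553
```

```bash
python3 - <<'E'
from h import *
to([421,-286.5,25],4.9); print(env.state()['ft_force'])
E
```

```text
shift tool(now) [ 1.1 -0.7 -0.5] shift in goal axes [ 1.1 -0.7 -0.5] rot [-0.001  0.003 -0.003] cur grasp [ 422.2 -287.4   26.1] jaw 4.9
[0.15235571 0.90992783 1.38870661]
```

Call:
jog_arm(deltas=[0,0,0,0,0,0,0.3,0,0,0,0,0,0,0,0,0,0,0,0,0,0,0,0,0,0,0,0,0,0,0,0,0,0,0,0,-15,0,0,0,0,0,0,-40,0,0,0.13,0,0,0,-45,0,0,0.13,0,0,0,-25,0,0,0,0,0,0,0,0,0,0,0,0,0])

```text
t: 44.72
eef_pos: [421.0, -286.3, 330.2]
tcp_rot: [1.062, 1.564, -0.692]
ft_force: [-0.4, -0.7, 0.1]
opening: 0.338
```

```bash
python3 - <<'E'
from h import *
to([*slot(0,0),150],-10); print(env.state()['opening'])
E
```

```text
shift tool(now) [  9.9 148.6 -43.2] shift in goal axes [  9.2 149.  -41.8] rot [-0.009  0.003 -0.006] cur grasp [ 421.9 -287.   159.2] jaw -10.5
0.33812177609216065
```

Call:
jog_arm(deltas=[0,35,-10,-0.009,0,-0.006,0,0,45,-13,0,0,0,0,0,42,-12,0,0,0,0,0,22,-6,0,0,0,0,0,0,0,0,0,0,0,0,0,0,0,0,0,0])

```text
t: 45.48
eef_pos: [572.3, -270.1, 325.8]
tcp_rot: [-1.422, 1.564, 3.116]
ft_force: [0.0, 0.1, -1.0]
opening: 0.336
```

```bash
python3 - <<'E'
from h import *
to([*slot(0,0),46],-10); print(env.state()['opening'])
E
```

```text
shift tool(now) [108.8   3.6   0.3] shift in goal axes [108.8   2.8   0.4] rot [0.    0.001 0.007] cur grasp [ 571.1 -270.1  154.8] jaw -10.0
0.3363055810166978
```

Call:
jog_arm(deltas=[15,3,0,0,0,0.007,0,40,0,0,0,0,0,0,35,0,0,0,0,0,0,12,0,0,0,0,0,0,0,0,0,0,0,0,0,0,0,0,0,0,0,0.3,0,0,0,0,0,0,0.45,0,0,0,0,0,0,0.45,-40,0,0,0,0,0,0.45,-50,0,0,0,0,0,0.5])

```text
t: 46.72
eef_pos: [572.0, -271.9, 312.0]
tcp_rot: [-0.006, 1.57, -1.754]
ft_force: [-0.1, 0.4, -0.3]
opening: 0.486
```

Call:
jog_arm(deltas=[-50,0,0,0,0,0,0.6,-50,0,0,0,0,0,0.6,0,-40,20,0,0,0,0.6,0,-40,40,0,0,0,0.6,0,-40,40,0,0,0,0.6,0,-40,40,0,0,0,0.6,0,-40,40,0,0,0,0.6,0,0,0,0,0,0,0.6])

```text
t: 47.72
eef_pos: [336.1, -415.8, 424.1]
tcp_rot: [0.989, 1.553, -0.756]
ft_force: [1.0, 0.6, 0.9]
opening: 0.597
```

```bash
python3 - <<'E'
from h import *
print(env.state()['t'])
d=snap('top','t20.png'); snap('scene','s20.png')
e=np.load('pics/top0.png.npy',allow_pickle=True).item()
for c in ('red','blue','green','orange'):
  print(c);[print(*b) for b in blobs(d,c,24,10)]
i=cv2.cvtColor(d['image'],cv2.COLOR_RGB2BGR)
cv2.imwrite('pics/c20.png',cv2.resize(i[110:270,190:510],(800,400),interpolation=cv2.INTER_CUBIC))
df=cv2.absdiff(d['image'],e['image']).max(2); print('diff green/brush/jar', df[270:300,155:190].max(),df[250:330,225:255].max(),df[105:135,315:345].max())
E
```

```text
47.725
red
[442.1 161.2] [ 630.8 -244.2] [ 632.2 -244.3] [47.4 33.5] 80.7 150
[466.9 164.6] [ 621.2 -304.2] [ 621.8 -306.3] [49.8 33.8] 82.5 168
[453.1 183.6] [ 575.2 -268.7] [ 575.2 -270.2] [48.5 33.6] 80.7 167
[435.4 200.4] [ 535.2 -224.1] [ 536.  -222.9] [47.5 33.3] 79.4 144
[461.9 204.6] [ 523.8 -287.9] [ 523.7 -289.7] [49.2 33.4] 80.7 171
blue
[325.3 199.9] [541.6  42.7] [543.8  45.5] [42.8 32.7] 82.5 108
green
[169.6 284.5] [346.4 418.3] [346.3 419. ] [30.4 40.7] 14.7 113
orange
diff green/brush/jar 8 6 10
```

View pics/c20.png

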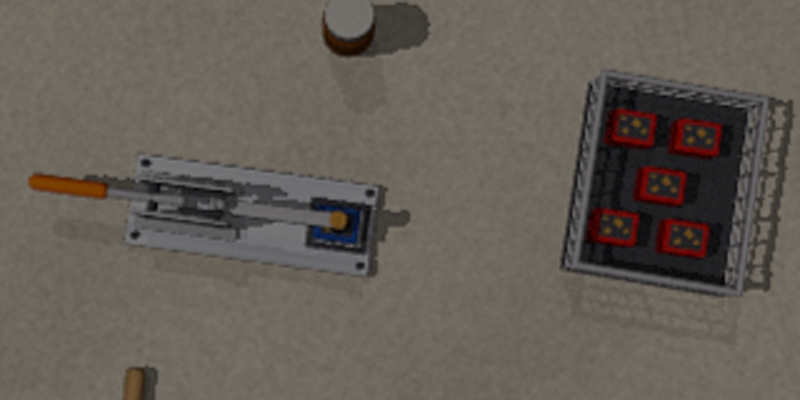

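View pics/s20.png

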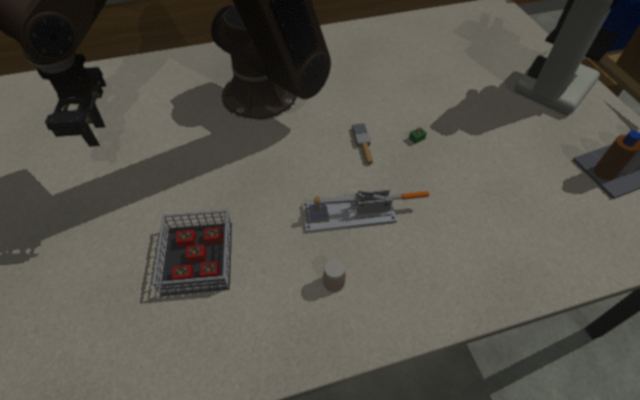

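```bash
python3 - <<'E'
from h import *
a=np.load('pics/top0.png.npy',allow_pickle=True).item()['image'];b=np.load('pics/t20.png.npy',allow_pickle=True).item()['image']
df=cv2.absdiff(a,b).max(2);print('handle',df[170:200,195:240].max(),'arm',df[170:215,240:312].max())
a=np.load('pics/scene0.png.npy',allow_pickle=True).item()['image'];b=np.load('pics/s20.png.npy',allow_pickle=True).item()['image']
df=cv2.absdiff(a,b).max(2);print('scene handle',df[185:205,395:432].max(), 'arm',df[185:220,335:395].max())
print(np.abs(env.state()['qvel']).max(), env.state()['ft_force']); print(env.job_done())
E
```

```text
handle 11 arm 7
scene handle 6 arm 6
0.03831105101740261 [-0.22318994 -0.42850788  0.47713967]
the job is handed in; nothing more can be done
None
```

I finished every step and handed the job in at about 48 s of the 208 s allowed; it reports no verdict.

- **What I did:** I raised the handle to its upper stop, dropped the clamped red section into the basket, and seated the blue section square in the nest, face up. I then pushed the handle down over centre and moved the other four red sections into the basket.
- **Red sections:** The last top and scene pictures show all five inside the basket, apart from each other and face up.
- **Clamp:** The handle and holding arm match the starting (clamped) pictures to within image noise, and the pad sits over the blue section. I could not read the pad force or the handle angle directly, so this match is the only evidence for them.
- **Things to leave alone:** The green section, jar and brush show no visible change from the start.
- **Other checks:** The gripper was clear of everything when I handed in. I saw no knocked section and no slackened grip. No check failed or disagreed. The closest call was a sideways drift of up to about 10 mm during descents, which I corrected before each grasp or placing.

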